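# Spot-check a finished casting with a spring-tip probe

### The arm

A 7-joint arm with a two-finger parallel gripper is mounted at the origin on a cart in front of the work surface, level with it; the furniture and walls round the work are solid. World frame = base frame: x ahead of the robot, y to its left, z up, the work surface at z = 0. Lengths are in m, angles in rad, forces in N, time in s.
With the tool pointing down it reaches from about 0.35 to 0.9 m from the base axis. Payload 8.1 kg.
Tool frame: the origin (TCP) lies between the finger pads; the fingertips stand 19 mm ahead of it and the grasp point (between the pads) is the TCP; y points along the fingers, x is the direction in which the jaws open and shut, and the axes are right-handed (so a half turn about y gives the same grasp; the last joint's range is limited). The gripper opens to 92 mm and grips with 3 to 60 N. Pads are 19 mm wide; open, the fingers measure 130 mm over their backs; the gripper's body (75 mm by 190 mm) begins 47 mm behind the grasp point.
Start: joints at [1.152, 0.434, 0.025, 1.573, -0.012, 1.134, -0.075], TCP at [0.194, -0.594, 0.246] pointing down, gripper open.
Joint ranges: [-2.62, 2.62], [-0.44, 2.09], [-1.27, 1.32], [0.08, 2.57], [-1.32, 4.46], [0.12, 2], [-2.74, 2.74]. Speed limits (rad/s): [2.22, 2.22, 3.01, 3.01, 3.14, 3.14, 3.14].

### API

Orientations are given as a rotation vector (axis times angle).
In Python, from cell import arm gives the robot as it stands.
- The arm moves only by the tool move_arm, never from a script. Its argument "series" is a list of rows, each an object of numbers: "x", "y", "z": the shift along the tool's x, y, z in cm; "rx", "ry", "rz": the turn, a rotation vector about the tool's x, y, z in rad. In form: [{"x": .., "y": .., "z": .., "rx": .., "ry": .., "rz": ..}, ...]. A call has 1 to 12 rows; each row shifts and turns the pose as measured when the row begins, along the tool's axes as they then stand; what a row does not reach is not made up. A row lasts 1/8 s, in which the tool goes at most 62.5 mm and 10.7 degrees, less where a joint would pass 70% of its speed; a pose out of reach is approached as far as the arm can. A call is refused whole if a number of a shift passes 6.25 or a number of a turn 0.188, either way. A call with a gripper value outside its range is refused whole. "jaw" is the finger opening in cm, from 0 to 9.18, set as the call begins (left out, the last holds). The fingers move at their own pace and stop on an object; "newtons" is the grip in N (left out, the last holds). Time passes only in rows, so rows that do not move let the fingers close. It gives the time, the measured TCP pose, the force and the opening at its end, in the units of the state.
- arm.observe(): the state, without advancing time (a new reading comes with each control period).
- arm.get_image(name): name is "side" or "top"; returns the picture (384x512x3 uint8, blue, green, red); there is no depth.
- arm.camera_params(name): a dict with "K" (3x3 intrinsics, pixels), "R" (3x3) and "t" (3): a world point X has camera coordinates R X + t. Camera axes: x right, y down, z forward; pixel columns grow to the right and rows downward; lengths in m; the calibration is good to about 2 mm. A picture is of the moment at which its call begins. camera_params takes no time and is no camera call.
- arm.sign_off(): hands the job in, once; it reports no verdict.
The state is a dict: "clock": time; "joints": joint angles; "dq": joint speeds; "joint_efforts": joint torques, N m; "position": TCP position; "ee_rot": TCP orientation; "force": force on the tool from outside, world axes, zero at the start; "ft_torque": the same for the moment, N m; "width": opening from 0.0 (shut) to 1.0 (fully open).
Only numpy, scipy, OpenCV 4.12 (cv2) and the standard library are available. Lean on these libraries where they do the work, as an engineer would, in place of code of your own. Each camera call takes 0.05 s, during which the arm holds its last target.

### The job

Take the finished casting with the yellow ring mark out of the steel catch tray and set it down gently, flat on its base, inside the grey tote; leave the unmarked casting where it lies. Then lift the orange probe out of its black stand and hold its brass tip on the yellow spot in the middle of the ring, the probe square to the casting's sloping face, pushing lightly so that the spring tip goes about half of its 10 mm travel in. Finish while still holding the probe there like that; do not let go or put it back.

Things in the scene. Friction and masses are not known exactly. Their poses are not given: they have to be found in the camera images.
- marked_casting_centre (a point): Centre, 21 mm above the underside, of the loose dark casting with the yellow ring (0.45 kg): foot plate 112 (x) x 52 (y) x 8 mm, body 78 mm long (x), 52 mm wide (y) with flat parallel sides to grasp across y. Grey top face slopes 20 degrees, rising to +x: 42 mm high in the middle, 28 at the -x end, 56 at +x. z up, x up-slope. Starts in the catch tray, low end roughly toward the robot.
- mark (a point): The yellow spot (4 mm across) in the middle of the 24 mm yellow ring on the marked casting's sloping face, 42 mm above the casting's underside. z points square out of the face, x up the slope, y as the casting's y.
- plain_casting_centre (a point): Centre (21 mm above the underside) of the other casting, same shape and axes, without the yellow ring. To be left alone.
- catch_tray: Fixed open tray of grey sheet steel with drain holes, 220 (x) x 300 (y) x 31 mm high, walls 3 mm, floor 3 mm thick. Origin: centre of the underside, z up. The castings lie side by side along its y.
- tote_floor (a point): Centre of the inner floor of the fixed grey plastic tote, z up. Inside 172 (x) x 152 (y) mm; the floor is 4 mm above the table and the rim 40 mm above the table.
- probe_stand: Fixed black block 70 x 70 x 55 mm high; the probe hangs by its shoulder in an 18 mm through hole in the middle of its top. Origin: centre of the underside, z up.
- probe_grip (a point): Middle of the gripping part of the loose orange probe (0.14 kg), on its axis; z from tip to tail, upright in the stand. Body 24 x 24 mm square (sides along x, y), 85 mm long; this point is 52 mm above the shoulder (body's lower end), 33 below the tail end, 94 above the end of the sprung-out brass tip. Steel nose below the shoulder: 15 mm across, 30 mm long.
- probe_tip (a point): End of the round brass spring tip (6 mm across) of the probe; it stands 12 mm out of the nose when not pressed and moves with the tip. z along the probe toward the tail.
- plunger_tip (a joint): How far the probe's spring tip is pushed in, m: 0 out, 0.010 fully in. The spring gives about 1.05 N at the start of the travel plus 0.35 N per mm (2.8 N half-way, 4.6 N at the end).
There are look-alikes about, which are no part of the job. Leave any blue or white look-alike of the part that bears probe_grip alone.

How it is judged:
By the outcome, as a careful person would: the job done as asked, in the order asked, and still so for the second after the job is handed in, while the arm keeps its last pose, push and grip.
It also fails if it takes over 59 s, if anything falls off the work surface, if the arm or the gripper's body presses on something with over 40 N, if the wrist force passes 120 N, or if a joint passes its speed limit or range.

## Working session

There is one attempt and no reset: what is moved stays moved. The work goes in short steps, Python scripts to look and compute and a tool call to move; the robot and the scene stay as the last step left them, time stands still between calls to the robot, and variables do not carry over. Pictures are saved under pics/ and viewed, and the job is handed in when it is done.

Besides the shell and the picture viewer there is one more tool, called after ">>>" as name([rows], argument=value, ...), one row to a line, values as JSON. move_arm: Moves the arm, as the interface text tells. Its arguments: {"type":"object","properties":{"series":{"type":"array","items":{"type":"object","properties":{"x":{"type":"number"},"y":{"type":"number"},"z":{"type":"number"},"rx":{"type":"number"},"ry":{"type":"number"},"rz":{"type":"number"}}}},"jaw":{"type":"number"},"newtons":{"type":"number"}},"required":["series"]}

```bash
ls; mkdir -p pics; python3 - <<'E'
from cell import arm
import cv2
print(arm.observe())
for n in("side","top"):
    cv2.imwrite(f"pics/{n}0.png",arm.get_image(n)); print(n,arm.camera_params(n))
E
```

```text
pics
{'clock': 0.0, 'joints': array([ 1.15236833,  0.43523679,  0.02490909,  1.57407412, -0.01157392,
        1.13405814, -0.07509558]), 'dq': array([ 0.00140737, -0.00074245,  0.00163856,  0.00087787, -0.00167109,
        0.00178053,  0.00058941]), 'joint_efforts': array([ 1.09428016e-03, -6.67834926e+01,  9.85730812e-01, -3.14455175e+01,
       -6.03752607e-02,  4.25415463e-02,  1.61154762e-04]), 'position': array([ 0.1939483 , -0.59362626,  0.24494456]), 'ee_rot': array([-1.3413583 ,  0.97450569, -0.97218349]), 'force': array([-0.14367685, -0.55394375,  0.07940375]), 'ft_torque': array([-0.01301992,  0.06415024, -0.04941217]), 'width': 0.9982485953432505}
side {'K': array([[378.14891899,   0.        , 255.85383645],
       [  0.        , 378.14891899, 195.57018465],
       [  0.        ,   0.        ,   1.        ]]), 'R': array([[ 0.9711036 , -0.23768959, -0.02148178],
       [-0.15912688, -0.57777809, -0.80053177],
       [ 0.17786636,  0.78081761, -0.59890518]]), 't': array([-0.52716682,  0.13786902,  0.94572985])}
top {'K': array([[352.41902127,   0.        , 256.77921332],
       [  0.        , 352.41902127, 198.53032641],
       [  0.        ,   0.        ,   1.        ]]), 'R': array([[-0.02575928, -0.99945787, -0.02050408],
       [-0.99683694,  0.02722351, -0.07466585],
       [ 0.07518357,  0.01851588, -0.99699779]]), 't': array([-1.06188607e-03,  5.34984889e-01,  1.20412050e+00])}
```

View pics/side0.png

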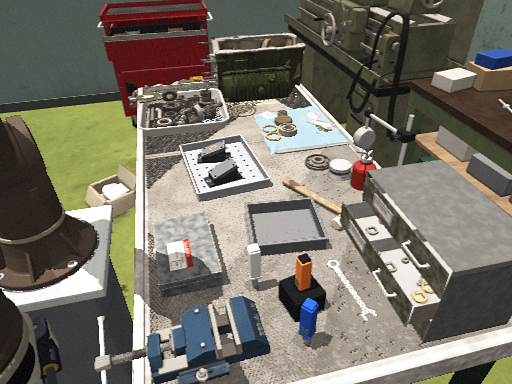

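View pics/top0.png

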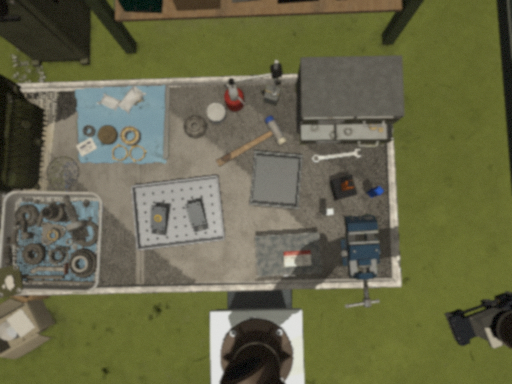

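```bash
python3 - <<'E'
import cv2
t=cv2.imread("pics/top0.png");s=cv2.imread("pics/side0.png")
def c(im,x,y,w,h,f,n): cv2.imwrite("pics/"+n,cv2.resize(im[y:y+h,x:x+w],None,fx=f,fy=f,interpolation=cv2.INTER_CUBIC))
c(t,130,170,96,80,8,"c1.png")
c(t,240,145,150,110,5,"c2.png")
c(s,175,130,100,75,8,"c3.png")
c(s,235,190,100,150,4,"c4.png")
E
```

```text
(no output)
```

View pics/c1.png

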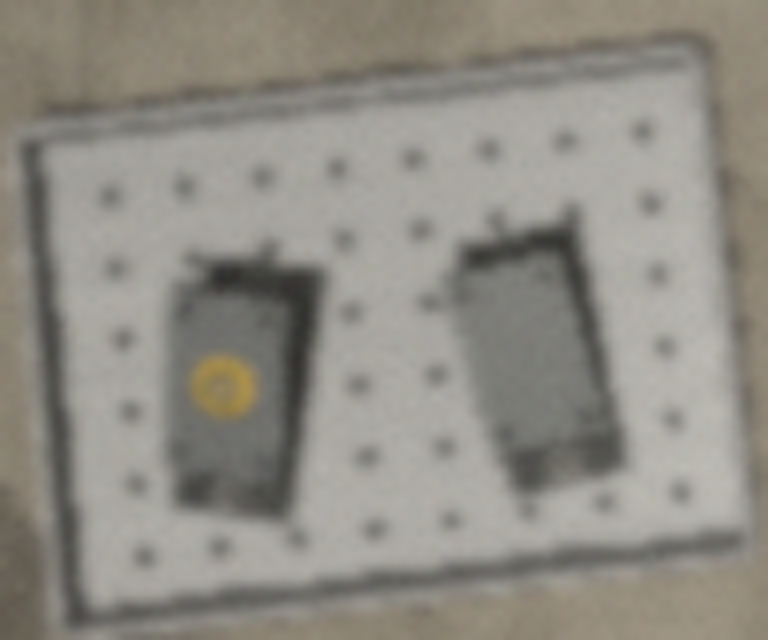

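View pics/c2.png

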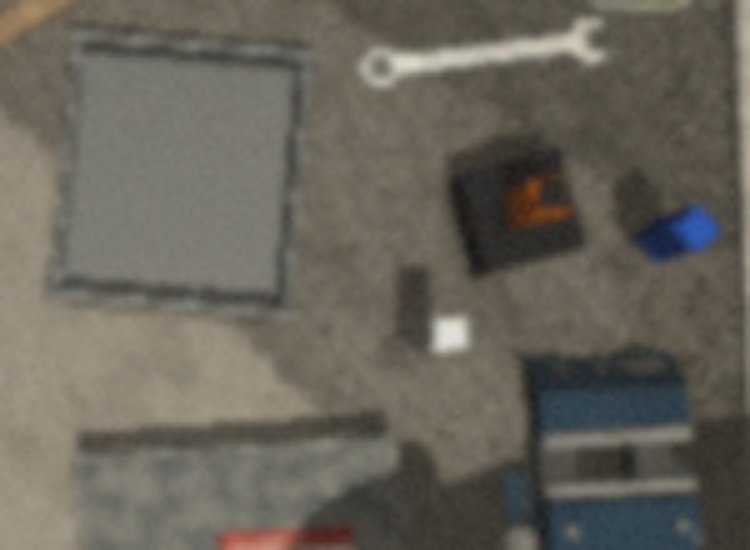

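View pics/c3.png

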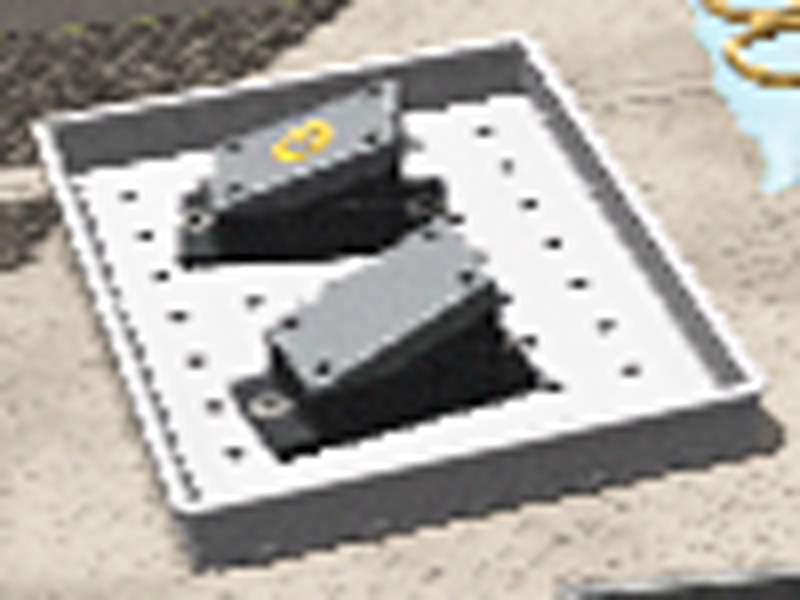

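View pics/c4.png

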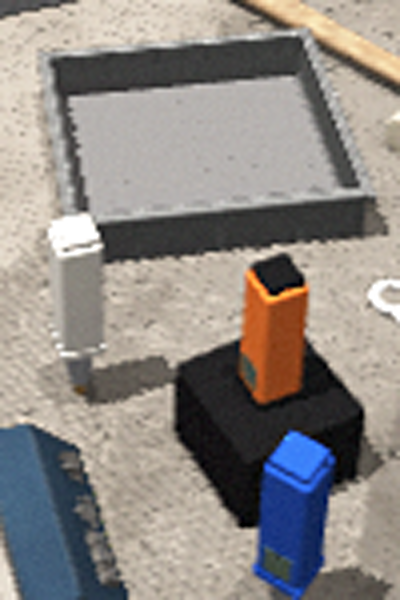

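```bash
python3 - <<'E'
import cv2
t=cv2.imread("pics/top0.png");s=cv2.imread("pics/side0.png")
def c(im,x,y,w,h,f,n): cv2.imwrite("pics/"+n,cv2.resize(im[y:y+h,x:x+w],None,fx=f,fy=f,interpolation=cv2.INTER_CUBIC))
c(s,275,248,56,76,10,"c5.png")
c(t,325,165,40,40,15,"c6.png")
E
```

```text
(no output)
```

View pics/c5.png

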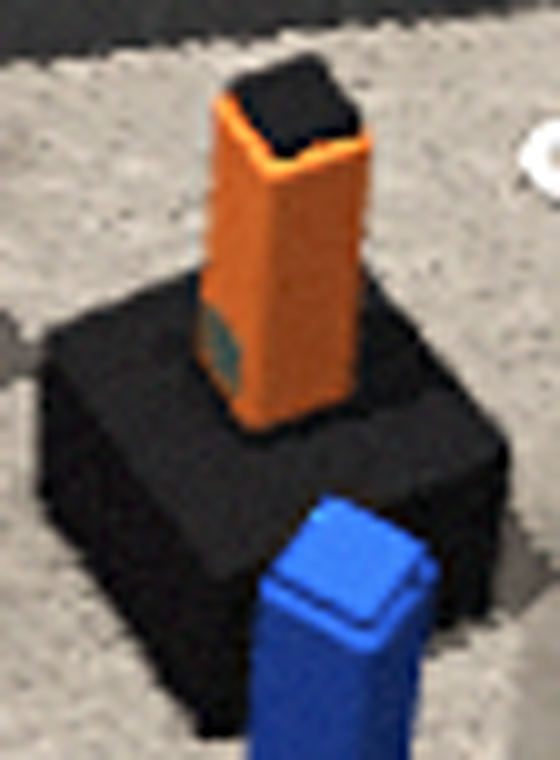

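View pics/c6.png

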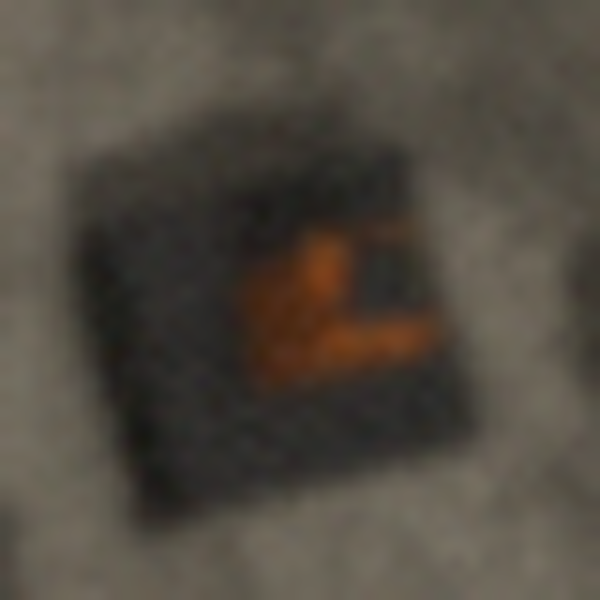

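```bash
cat > h.py <<'E'
import numpy as np, cv2
from cell import arm
from scipy.optimize import least_squares
from scipy.spatial.transform import Rotation as Ro
P={n:arm.camera_params(n) for n in("side","top")}
def proj(n,X):
    p=P[n]; c=np.atleast_2d(X)@p["R"].T+p["t"]; q=c@p["K"].T; return q[:,:2]/q[:,2:]
def px(ox,oy,f,u,v): return [ox+(u+.5)/f-.5, oy+(v+.5)/f-.5]
def world(p,L): # p x,y,yaw ; L local pts with abs z
    L=np.atleast_2d(L).astype(float); c,s=np.cos(p[2]),np.sin(p[2])
    return np.c_[p[0]+c*L[:,0]-s*L[:,1], p[1]+s*L[:,0]+c*L[:,1], L[:,2]]
def fit(obs,p0): # obs list (cam,L,px)
    f=lambda p: np.concatenate([(proj(n,world(p,L))[0]-np.array(q)) for n,L,q in obs])
    r=least_squares(f,p0,loss="soft_l1"); return r.x,f(r.x).reshape(-1,2)
def tri(pt,ps):
    def f(X): return np.concatenate([proj("top",X)[0]-pt,proj("side",X)[0]-ps])
    r=least_squares(f,[.5,0,.05]);return r.x,r.fun
E
cat > m1.py <<'E'
from h import *
np.set_printoptions(precision=4,suppress=True)
for n in P: print(n,"cam at",-P[n]["R"].T@P[n]["t"])
T1=lambda u,v:px(130,170,8,u,v); S3=lambda u,v:px(175,130,8,u,v)
S5=lambda u,v:px(275,248,10,u,v); T6=lambda u,v:px(325,165,15,u,v);T2=lambda u,v:px(240,145,5,u,v);S4=lambda u,v:px(235,190,4,u,v)
print("ring tri",tri(T1(223,388),S3(304,142)))
cast,r=fit([("top",[-.056,.026,.011],T1(178,500)),("top",[-.056,-.026,.011],T1(285,518)),
 ("top",[.039,.026,.059],T1(180,285)),("top",[.039,-.026,.059],T1(290,300)),("top",[0,0,.045],T1(223,388)),("side",[0,0,.045],S3(304,142)),
 ("side",[-.056,-.026,.003],S3(183,264)),("side",[.039,.026,.059],S3(398,82)),("side",[-.039,-.026,.031],S3(215,210))],[.5,.3,0]); print("cast",cast,r.round(1).tolist())
a=.012
pr,r=fit([("side",[-a,-a,.055],S5(262,430)),("side",[-a,a,.055],S5(198,362)),("side",[a,-a,.055],S5(354,394)),
 ("side",[-a,-a,.14],S5(270,172)),("side",[-a,a,.14],S5(217,98)),("side",[a,-a,.14],S5(370,140)),
 ("top",[-a,a,.055],T6(262,388)),("top",[-a,-a,.14],T6(438,345)),("top",[a,-a,.14],T6(412,228))],[.5,-.25,.28]);print("probe",pr,r.round(1).tolist())
b=.035
st,r=fit([("side",[-b,b,.055],S5(42,338)),("side",[-b,-b,.055],S5(215,580)),("side",[b,-b,.055],S5(508,445)),
 ("top",[-b,-b,.055],T6(477,425)),("top",[b,-b,.055],T6(412,150)),("top",[-b,b,.055],T6(165,500))],[.5,-.25,.28]);print("stand",st,r.round(1).tolist())
to,r=fit([("top",[.086,.076,.04],T2(85,45)),("top",[.086,-.076,.04],T2(303,62)),("top",[-.086,-.076,.04],T2(285,305)),("top",[-.086,.076,.04],T2(60,285)),
 ("side",[.086,.076,.04],S4(50,55)),("side",[.086,-.076,.04],S4(305,35)),("side",[-.086,-.076,.04],S4(365,190)),("side",[-.086,.076,.04],S4(70,222))][:4],[.5,0,0]);print("tote",to,r.round(1).tolist())
# overlay
t=cv2.imread("pics/top0.png");s=cv2.imread("pics/side0.png")
def box(p,cs,col):
    for n,im in(("top",T),("side",S)):
        q=proj(n,world(p,cs)); cv2.polylines(im,[np.int32((q+.5)*4*16-8)],True,col,1,cv2.LINE_AA,4)
T=cv2.resize(t,None,fx=4,fy=4,interpolation=cv2.INTER_CUBIC);S=cv2.resize(s,None,fx=4,fy=4,interpolation=cv2.INTER_CUBIC)
sq=lambda x,y,z,z2=None:[[-x,-y,z],[x,-y,z2 or z],[x,y,z2 or z],[-x,y,z]]
box(cast,sq(.056,.026,.011),(0,0,255));box(cast,sq(.039,.026,.031,.059),(0,255,0));box(cast,sq(.012,.012,.0406,.0494),(255,0,0))
box(pr,sq(a,a,.055),(0,255,0));box(pr,sq(a,a,.14),(255,255,0));box(st,sq(b,b,.055),(0,0,255));box(st,sq(b,b,.0),(0,0,255))
box(to,sq(.086,.076,.04),(0,255,0));box(to,sq(.086,.076,.004),(0,0,255))
cv2.imwrite("pics/ov1.png",np.hstack([T[600:1200,500:900],T[600:1200,1000:1400]]))
cv2.imwrite("pics/ov2.png",np.hstack([S[500:1100,700:1050],S[760:1360,960:1340]]))
E
python3 m1.py
```

```text
side cam at [ 0.3657 -0.7841  0.6654]
top cam at [ 0.4427 -0.0379  1.2404]
ring tri (array([0.4752, 0.3249, 0.0438]), array([-0.004 ,  0.0538,  0.0522, -0.0052]))
cast [ 0.4767  0.3223 -0.1764] [[-0.8, 0.5], [0.4, 0.5], [-0.8, -0.2], [0.5, 0.2], [0.6, -0.4], [0.6, -0.0], [-0.3, 0.5], [0.3, -0.6], [-0.0, -0.3]]
probe [ 0.5642 -0.3116  0.1936] [[-1.1, 1.8], [-0.6, 0.1], [0.0, 1.2], [0.3, -1.9], [-0.8, -2.8], [1.3, -2.8], [-0.3, 0.5], [1.5, -0.9], [1.4, -0.6]]
stand [ 0.5646 -0.3115  0.2089] [[-0.1, -1.3], [-0.1, -0.4], [0.9, 0.0], [0.8, 1.3], [-0.2, -0.5], [1.3, 1.2]]
tote [ 0.5975 -0.0839 -0.116 ] [[-0.2, -0.9], [0.2, -0.5], [-0.3, 0.6], [0.3, 0.7]]
```

```bash
sed -i 's/^ ("side",\[-a,-a,.14\].*$/ ("side",[-a,-a,.133],S5(270,172)),("side",[-a,a,.133],S5(217,98)),("side",[a,-a,.133],S5(370,140)),/; s/("top",\[-a,-a,.14\],/("top",[-a,-a,.133],/; s/("top",\[a,-a,.14\],/("top",[a,-a,.133],/' m1.py; python3 m1.py | grep probe
```

```text
probe [ 0.5648 -0.3103  0.1991] [[-0.9, 1.2], [-0.5, -0.4], [0.1, 0.6], [0.3, 0.2], [-0.8, -0.8], [1.2, -0.8], [-0.6, 0.3], [0.5, -0.9], [0.4, -0.5]]
```

View pics/ov1.png

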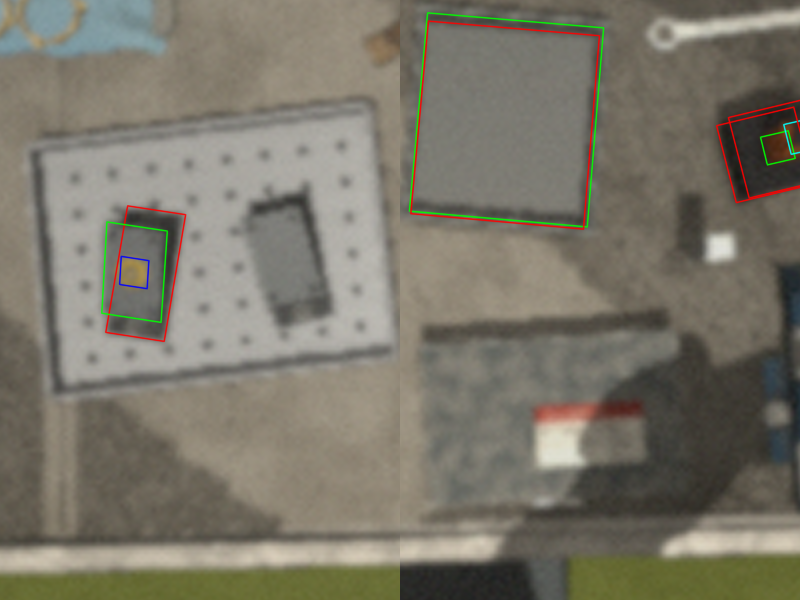

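View pics/ov2.png

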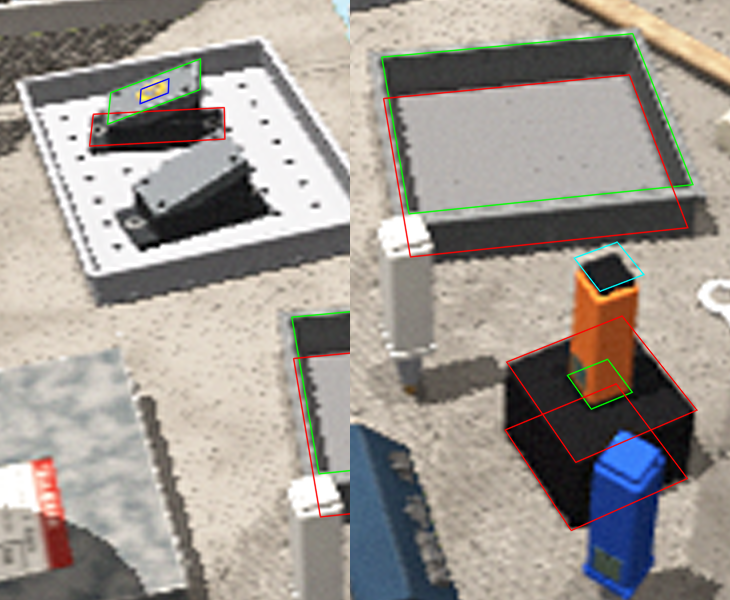

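```bash
cat >> h.py <<'E'
np.set_printoptions(precision=4,suppress=True)
def pose():
    o=arm.observe(); return np.array(o["position"]),Ro.from_rotvec(o["ee_rot"])
def down(yaw,s=1,tilt=0): 
    # tool y = into object; object frame yaw; tool x = s*object y; tilt: axis leans (tail toward -x)
    ax=Ro.from_euler("ZY",[yaw,-tilt]).as_matrix()
    y=-ax[:,2]; x=s*ax[:,1]; return Ro.from_matrix(np.c_[x,y,np.cross(x,y)])
def plan(wps,p=None,R=None):
    # wps: list (pos,Rot,n)
    if p is None: p,R=pose()
    out=[]
    for tp,tR,n in wps:
        tp=np.array(tp); 
        for k in range(n,0,-1):
            d=R.inv().apply(tp-p)/k*100; w=(R.inv()*tR).as_rotvec()/k
            row=dict(zip(("x","y","z","rx","ry","rz"),[*[round(float(v),2) for v in d],*[round(float(v),3) for v in w]]))
            dd=np.array([row[c] for c in "xyz"])/100; ww=np.array([row["r"+c] for c in "xyz"])
            p=p+R.apply(dd); R=R*Ro.from_rotvec(ww)
            if np.linalg.norm(d)>6.2 or np.linalg.norm(w)>.186: print("TOO FAST",np.linalg.norm(d),np.linalg.norm(w))
            out.append({k:v for k,v in row.items() if v})
    import json; 
    for i in range(0,len(out),12): print(json.dumps(out[i:i+12]))
    print("end",p,R.as_rotvec())
E
python3 - <<'E'
from h import *
p,R=pose(); print(R.as_matrix()); print(down(-.176,1).as_matrix())
for s in(1,-1): print((R.inv()*down(-.176,s)).magnitude())
E
```

```text
[[ 0.3105 -0.0006  0.9506]
 [-0.9506  0.0013  0.3105]
 [-0.0014 -1.     -0.0001]]
[[ 0.1751  0.     -0.9846]
 [ 0.9846  0.      0.1751]
 [ 0.     -1.     -0.    ]]
2.649829917977277
0.491764865219966
```

```bash
python3 - <<'E'
from h import *
w=[]
y0,y1=-1.255,1.395
for i in range(1,22):
    f=i/21; a=-1.25+f*1.847; r=.625-.05*f-.06*np.sin(np.pi*f); z=min(.245+.02*i,.31)
    yaw=y0+f*(y1-y0)-np.pi/2
    w.append(([r*np.cos(a),r*np.sin(a),z],down(yaw,1),1))
plan(w)
E
```

```text
[{"x": -1.36, "y": -2.0, "z": 5.7, "ry": -0.126, "rz": -0.001}, {"x": -1.17, "y": -2.0, "z": 5.33, "ry": -0.126}, {"x": -0.93, "y": -1.99, "z": 5.28, "ry": -0.127}, {"x": -0.67, "y": -0.5, "z": 5.21, "ry": -0.126}, {"x": -0.4, "z": 5.15, "ry": -0.126}, {"x": -0.13, "z": 5.06, "ry": -0.126}, {"x": 0.15, "z": 4.98, "ry": -0.126}, {"x": 0.44, "z": 4.89, "ry": -0.127}, {"x": 0.74, "z": 4.78, "ry": -0.126}, {"x": 1.04, "z": 4.68, "ry": -0.126}, {"x": 1.32, "z": 4.56, "ry": -0.126}, {"x": 1.63, "y": 0.01, "z": 4.45, "ry": -0.126}]
[{"x": 1.9, "z": 4.33, "ry": -0.127}, {"x": 2.2, "z": 4.2, "ry": -0.126}, {"x": 2.46, "z": 4.09, "ry": -0.126}, {"x": 2.71, "z": 3.95, "ry": -0.126}, {"x": 2.97, "z": 3.83, "ry": -0.126}, {"x": 3.19, "y": 0.01, "z": 3.71, "ry": -0.126}, {"x": 3.41, "z": 3.59, "ry": -0.127}, {"x": 3.62, "z": 3.47, "ry": -0.126}, {"x": 3.79, "z": 3.37, "ry": -0.126}]
end [0.4755 0.3233 0.31  ] [-1.2868 -1.0787  1.0786]
```

>>> move_arm([
  {"x": -1.4,"y": -2.0,"z": 5.6,"ry": -0.126},
  {"x": -1.2,"y": -2.0,"z": 5.3,"ry": -0.126},
  {"x": -0.9,"y": -2.0,"z": 5.3,"ry": -0.127},
  {"x": -0.7,"y": -0.5,"z": 5.2,"ry": -0.126},
  {"x": -0.4,"z": 5.1,"ry": -0.126},
  {"x": -0.1,"z": 5.1,"ry": -0.126},
  {"x": 0.1,"z": 5.0,"ry": -0.126},
  {"x": 0.4,"z": 4.9,"ry": -0.127},
  {"x": 0.7,"z": 4.8,"ry": -0.126},
  {"x": 1.0,"z": 4.7,"ry": -0.126},
  {"x": 1.3,"z": 4.6,"ry": -0.126},
  {"x": 1.6,"z": 4.4,"ry": -0.126},
])

```text
invalid input
```

>>> move_arm([
  {"x": -1.4,"y": -2.0,"z": 5.6,"rx": 0,"ry": -0.126,"rz": 0},
  {"x": -1.2,"y": -2.0,"z": 5.3,"rx": 0,"ry": -0.126,"rz": 0},
  {"x": -0.9,"y": -2.0,"z": 5.3,"rx": 0,"ry": -0.127,"rz": 0},
  {"x": -0.7,"y": -0.5,"z": 5.2,"rx": 0,"ry": -0.126,"rz": 0},
  {"x": -0.4,"y": 0,"z": 5.1,"rx": 0,"ry": -0.126,"rz": 0},
  {"x": -0.1,"y": 0,"z": 5.1,"rx": 0,"ry": -0.126,"rz": 0},
  {"x": 0.1,"y": 0,"z": 5.0,"rx": 0,"ry": -0.126,"rz": 0},
  {"x": 0.4,"y": 0,"z": 4.9,"rx": 0,"ry": -0.127,"rz": 0},
  {"x": 0.7,"y": 0,"z": 4.8,"rx": 0,"ry": -0.126,"rz": 0},
  {"x": 1.0,"y": 0,"z": 4.7,"rx": 0,"ry": -0.126,"rz": 0},
  {"x": 1.3,"y": 0,"z": 4.6,"rx": 0,"ry": -0.126,"rz": 0},
  {"x": 1.6,"y": 0,"z": 4.4,"rx": 0,"ry": -0.126,"rz": 0},
])

```text
clock: 1.6
position: [0.5211, -0.0863, 0.3077]
ee_rot: [-1.552, -0.23, 0.24]
force: [1.7, 0.3, -0.2]
width: 1.001
```

```bash
sed -i 's/{k:v for k,v in row.items() if v}/row/' h.py; python3 - <<'E'
from h import *
p,R=pose(); x=R.as_matrix()[:,0]; y0=np.arctan2(x[1],x[0]); print(p,y0)
y1=1.395; a0=np.arctan2(p[1],p[0]); w=[]
N=11
for i in range(1,N+1):
    f=i/N; a=a0+f*(np.arctan2(.3233,.4765)-a0); r=.53+f*.0455
    w.append(([r*np.cos(a),r*np.sin(a),.31-.1*max(0,f-.6)],down(y0+f*(y1-y0)-np.pi/2,1),1))
plan(w)
E
```

```text
[ 0.5211 -0.0863  0.3077] 0.2993570902661124
[{"x": 2.07, "y": -0.22, "z": 3.09, "rx": -0.007, "ry": -0.1, "rz": -0.005}, {"x": 2.01, "y": -0.0, "z": 3.14, "rx": 0.0, "ry": -0.099, "rz": -0.0}, {"x": 2.12, "y": -0.0, "z": 3.1, "rx": -0.0, "ry": -0.1, "rz": -0.0}, {"x": 2.23, "y": -0.0, "z": 3.06, "rx": -0.0, "ry": -0.099, "rz": -0.0}, {"x": 2.34, "y": -0.0, "z": 3.01, "rx": -0.0, "ry": -0.1, "rz": -0.0}, {"x": 2.44, "y": -0.0, "z": 2.97, "rx": -0.0, "ry": -0.1, "rz": -0.0}, {"x": 2.55, "y": 0.36, "z": 2.91, "rx": -0.0, "ry": -0.099, "rz": -0.0}, {"x": 2.65, "y": 0.91, "z": 2.86, "rx": -0.0, "ry": -0.1, "rz": -0.0}, {"x": 2.76, "y": 0.91, "z": 2.79, "rx": -0.0, "ry": -0.099, "rz": -0.0}, {"x": 2.86, "y": 0.91, "z": 2.74, "rx": -0.0, "ry": -0.1, "rz": -0.0}, {"x": 2.96, "y": 0.9, "z": 2.66, "rx": -0.0, "ry": -0.1, "rz": -0.0}]
end [0.4762 0.3231 0.27  ] [-1.287  -1.0787  1.0792]
```

>>> move_arm([
  {"x": 2.1,"y": -0.2,"z": 3.1,"rx": -0.007,"ry": -0.1,"rz": -0.005},
  {"x": 2.0,"y": 0,"z": 3.1,"rx": 0,"ry": -0.1,"rz": 0},
  {"x": 2.1,"y": 0,"z": 3.1,"rx": 0,"ry": -0.1,"rz": 0},
  {"x": 2.2,"y": 0,"z": 3.1,"rx": 0,"ry": -0.1,"rz": 0},
  {"x": 2.3,"y": 0,"z": 3.0,"rx": 0,"ry": -0.1,"rz": 0},
  {"x": 2.4,"y": 0,"z": 3.0,"rx": 0,"ry": -0.1,"rz": 0},
  {"x": 2.6,"y": 0.4,"z": 2.9,"rx": 0,"ry": -0.1,"rz": 0},
  {"x": 2.7,"y": 0.9,"z": 2.9,"rx": 0,"ry": -0.1,"rz": 0},
  {"x": 2.8,"y": 0.9,"z": 2.8,"rx": 0,"ry": -0.1,"rz": 0},
  {"x": 2.9,"y": 0.9,"z": 2.7,"rx": 0,"ry": -0.1,"rz": 0},
  {"x": 3.0,"y": 0.9,"z": 2.7,"rx": 0,"ry": -0.1,"rz": 0},
], jaw=8)

```text
clock: 2.98
position: [0.4652, 0.335, 0.2655]
ee_rot: [-1.268, -1.104, 1.112]
force: [0.0, -0.5, -0.2]
width: 0.868
```

```bash
python3 - <<'E'
from h import *
yaw=-.176;u=np.array([np.cos(yaw),np.sin(yaw)])
c=np.array([.4761,.3233])+.003*u
p,R=pose();print(p)
D=down(yaw,1)
plan([([*c,.12],D,4),([*c,.06],D,2),([*c,.031],D,2),([*c,.031],D,2)])
E
```

```text
[0.4652 0.335  0.2655]
[{"x": -0.25, "y": 3.64, "z": -0.4, "rx": -0.001, "ry": 0.01, "rz": -0.001}, {"x": -0.25, "y": 3.63, "z": -0.4, "rx": -0.001, "ry": 0.01, "rz": -0.0}, {"x": -0.24, "y": 3.64, "z": -0.4, "rx": -0.001, "ry": 0.01, "rz": -0.001}, {"x": -0.24, "y": 3.63, "z": -0.4, "rx": -0.002, "ry": 0.01, "rz": -0.0}, {"x": 0.0, "y": 3.0, "z": 0.0, "rx": 0.0, "ry": 0.0, "rz": -0.0}, {"x": 0.0, "y": 3.0, "z": 0.01, "rx": 0.0, "ry": 0.0, "rz": -0.0}, {"x": 0.0, "y": 1.45, "z": -0.0, "rx": 0.0, "ry": 0.0, "rz": -0.0}, {"x": 0.0, "y": 1.45, "z": -0.0, "rx": 0.0, "ry": 0.0, "rz": -0.0}, {"x": 0.0, "y": 0.0, "z": -0.0, "rx": 0.0, "ry": 0.0, "rz": -0.0}, {"x": 0.0, "y": 0.0, "z": -0.0, "rx": 0.0, "ry": 0.0, "rz": -0.0}]
end [0.479  0.3228 0.031 ] [-1.2877 -1.079   1.0788]
```

>>> move_arm([
  {"x": -0.3,"y": 3.6,"z": -0.4,"rx": 0,"ry": 0.01,"rz": 0},
  {"x": -0.2,"y": 3.6,"z": -0.4,"rx": 0,"ry": 0.01,"rz": 0},
  {"x": -0.2,"y": 3.6,"z": -0.4,"rx": 0,"ry": 0.01,"rz": 0},
  {"x": -0.2,"y": 3.4,"z": -0.4,"rx": 0,"ry": 0.01,"rz": 0},
  {"x": 0,"y": 0,"z": 0,"rx": 0,"ry": 0,"rz": 0},
])

```text
clock: 3.6
position: [0.4755, 0.3268, 0.118]
ee_rot: [-1.279, -1.078, 1.09]
force: [-0.1, 1.5, 0.6]
width: 0.872
```

```bash
python3 - <<'E'
from h import *
yaw=-.176;u=np.array([np.cos(yaw),np.sin(yaw)])
c=np.array([.4761,.3233])+.003*u
p,R=pose();print(p,R.as_rotvec())
cv2.imwrite("pics/s1.png",cv2.resize(arm.get_image("side")[90:240,150:350],None,fx=4,fy=4,interpolation=cv2.INTER_CUBIC))
D=down(yaw,1)
plan([([*c,.115],D,1),([*c,.06],D,2),([*c,.031],D,2),([*c,.031],D,1)])
E
```

```text
[0.4755 0.3268 0.118 ] [-1.2794 -1.0781  1.0898]
[{"x": -0.46, "y": 0.47, "z": -0.4, "rx": -0.006, "ry": 0.009, "rz": -0.0}, {"x": 0.0, "y": 2.75, "z": -0.0, "rx": -0.0, "ry": -0.0, "rz": -0.0}, {"x": 0.0, "y": 2.75, "z": -0.0, "rx": -0.0, "ry": -0.0, "rz": -0.0}, {"x": 0.0, "y": 1.45, "z": -0.0, "rx": -0.0, "ry": -0.0, "rz": -0.0}, {"x": 0.01, "y": 1.45, "z": -0.0, "rx": -0.0, "ry": -0.0, "rz": -0.0}, {"x": -0.0, "y": -0.0, "z": -0.0, "rx": -0.0, "ry": -0.0, "rz": -0.0}]
end [0.479  0.3228 0.031 ] [-1.2874 -1.0779  1.0787]
```

View pics/s1.png

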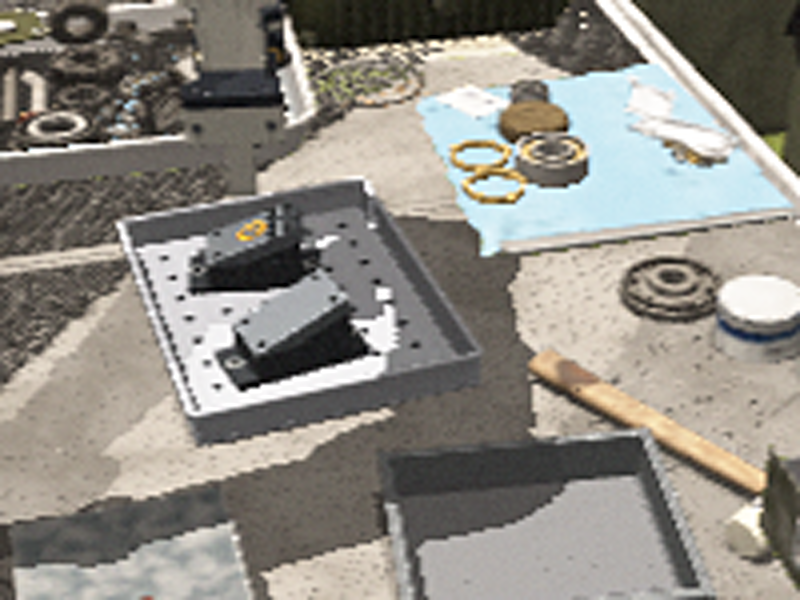

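```bash
python3 - <<'E'
from h import *
p,R=pose()
for d in [(0,0,0),(.04,.019,0),(-.04,.019,0),(0,-.047,0)]:
    q=proj("side",p+R.apply(d))[0]; print(d,(q-[150,90])*4)
cv2.imwrite("pics/t1.png",cv2.resize(arm.get_image("top")[150:270,100:260],None,fx=5,fy=5,interpolation=cv2.INTER_CUBIC))
E
```

```text
(0, 0, 0) [242.2111 144.4069]
(0.04, 0.019, 0) [245.3116 143.6235]
(-0.04, 0.019, 0) [243.1251 189.0832]
(0, -0.047, 0) [237.0076  89.8274]
```

View pics/t1.png

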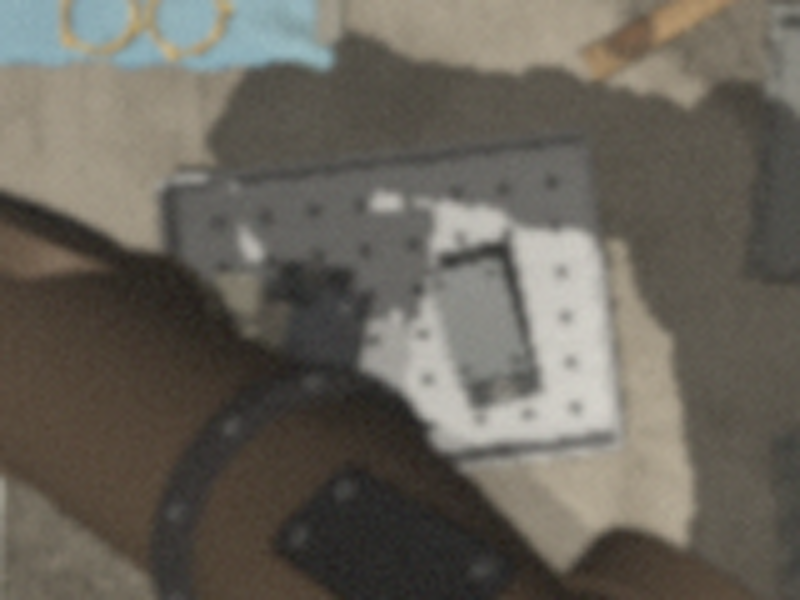

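>>> move_arm([
  {"x": -0.5,"y": 0.5,"z": -0.4,"rx": -0.006,"ry": 0.009,"rz": 0},
  {"x": 0,"y": 2.7,"z": 0,"rx": 0,"ry": 0,"rz": 0},
  {"x": 0,"y": 1.6,"z": 0,"rx": 0,"ry": 0,"rz": 0},
  {"x": 0,"y": 0,"z": 0,"rx": 0,"ry": 0,"rz": 0},
])

```text
clock: 4.2
position: [0.4825, 0.3248, 0.0766]
ee_rot: [-1.29, -1.086, 1.069]
force: [-0.1, 0.7, -0.3]
width: 0.869
```

```bash
python3 - <<'E'
from h import *
yaw=-.176;u=np.array([np.cos(yaw),np.sin(yaw)])
c=np.array([.4761,.3233])+.003*u
p,R=pose();print(p,R.as_rotvec())
cv2.imwrite("pics/s2.png",cv2.resize(arm.get_image("side")[110:210,160:290],None,fx=6,fy=6,interpolation=cv2.INTER_CUBIC))
D=down(yaw,1)
plan([([*c,.060],D,1),([*c,.031],D,2),([*c,.031],D,1)])
E
```

```text
[0.4825 0.3248 0.0766] [-1.2898 -1.0864  1.0687]
[{"x": -0.31, "y": 1.72, "z": 0.33, "rx": 0.009, "ry": -0.002, "rz": 0.008}, {"x": 0.0, "y": 1.45, "z": 0.0, "rx": -0.0, "ry": 0.0, "rz": -0.0}, {"x": 0.0, "y": 1.45, "z": 0.0, "rx": -0.0, "ry": 0.0, "rz": -0.0}, {"x": 0.0, "y": -0.0, "z": 0.0, "rx": -0.0, "ry": 0.0, "rz": -0.0}]
end [0.4791 0.3228 0.031 ] [-1.2871 -1.0785  1.0792]
```

View pics/s2.png

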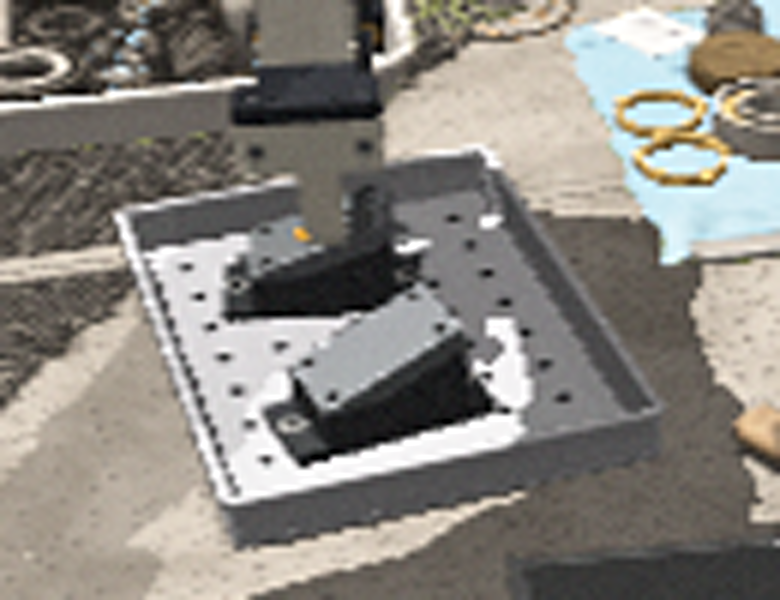

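>>> move_arm([
  {"x": -0.3,"y": 1.7,"z": 0.3,"rx": 0.009,"ry": -0.002,"rz": 0.008},
  {"x": 0,"y": 1.5,"z": 0,"rx": 0,"ry": 0,"rz": 0},
  {"x": 0,"y": 1.2,"z": 0,"rx": 0,"ry": 0,"rz": 0},
  {"x": 0,"y": 0.3,"z": 0,"rx": 0,"ry": 0,"rz": 0},
  {"x": 0,"y": 0,"z": 0,"rx": 0,"ry": 0,"rz": 0},
])

```text
clock: 4.88
position: [0.4795, 0.3232, 0.0278]
ee_rot: [-1.287, -1.079, 1.079]
force: [-0.2, -0.2, 0.1]
width: 0.874
```

```bash
python3 - <<'E'
from h import *
yaw=-.176;u=np.array([np.cos(yaw),np.sin(yaw)])
c=np.array([.4761,.3233])+.003*u
D=down(yaw,1)
print(arm.observe()["position"]);plan([([*c,.031],D,1)])
E
```

```text
[0.4795 0.3232 0.0278]
[{"x": -0.05, "y": -0.32, "z": 0.04, "rx": -0.0, "ry": 0.001, "rz": 0.0}]
end [0.4791 0.3228 0.031 ] [-1.2873 -1.0781  1.0782]
```

>>> move_arm([
  {"x": 0,"y": -0.1,"z": 0,"rx": 0,"ry": 0,"rz": 0},
  {"x": 0,"y": 0,"z": 0,"rx": 0,"ry": 0,"rz": 0},
  {"x": 0,"y": 0,"z": 0,"rx": 0,"ry": 0,"rz": 0},
  {"x": 0,"y": 0,"z": 0,"rx": 0,"ry": 0,"rz": 0},
  {"x": 0,"y": 0,"z": 0,"rx": 0,"ry": 0,"rz": 0},
  {"x": 0,"y": 0,"z": 0,"rx": 0,"ry": 0,"rz": 0},
], jaw=4, newtons=40)

```text
clock: 5.62
position: [0.48, 0.3236, 0.0299]
ee_rot: [-1.287, -1.08, 1.077]
force: [0.1, 0.7, -1.4]
width: 0.564
```

>>> move_arm([
  {"x": 0,"y": -1.0,"z": 0,"rx": 0,"ry": 0,"rz": 0},
  {"x": 0,"y": -2.5,"z": 0,"rx": 0,"ry": 0,"rz": 0},
  {"x": 0,"y": -4,"z": 0,"rx": 0,"ry": 0,"rz": 0},
  {"x": 0,"y": -4,"z": 0,"rx": 0,"ry": 0,"rz": 0},
  {"x": 0,"y": -2,"z": 0,"rx": 0,"ry": 0,"rz": 0},
  {"x": 0,"y": 0,"z": 0,"rx": 0,"ry": 0,"rz": 0},
])

```text
clock: 6.38
position: [0.478, 0.3217, 0.1691]
ee_rot: [-1.286, -1.076, 1.083]
force: [-0.7, -0.5, -4.6]
width: 0.562
```

```bash
python3 - <<'E'
from h import *
yaw=-.116;u=np.array([np.cos(yaw),np.sin(yaw)])
c=np.array([.5975,-.084])+.003*u
cv2.imwrite("pics/s3.png",cv2.resize(arm.get_image("side")[50:230,140:360],None,fx=3.5,fy=3.5,interpolation=cv2.INTER_CUBIC))
o=arm.observe();print(o["position"],o["width"],o["force"])
D=down(yaw,1)
plan([([*c,.15],D,11)])
E
```

```text
[0.4777 0.3213 0.1681] 0.5573961858794203 [-1.2999  0.6823 -5.5608]
[{"x": -3.44, "y": 0.17, "z": -1.74, "rx": -0.0, "ry": -0.005, "rz": -0.0}, {"x": -3.45, "y": 0.17, "z": -1.72, "rx": -0.0, "ry": -0.005, "rz": -0.0}, {"x": -3.45, "y": 0.17, "z": -1.71, "rx": -0.0, "ry": -0.005, "rz": -0.0}, {"x": -3.46, "y": 0.17, "z": -1.69, "rx": -0.0, "ry": -0.005, "rz": -0.0}, {"x": -3.47, "y": 0.17, "z": -1.67, "rx": -0.001, "ry": -0.006, "rz": -0.001}, {"x": -3.48, "y": 0.17, "z": -1.65, "rx": -0.0, "ry": -0.005, "rz": -0.0}, {"x": -3.49, "y": 0.17, "z": -1.63, "rx": -0.001, "ry": -0.006, "rz": -0.001}, {"x": -3.5, "y": 0.17, "z": -1.61, "rx": -0.0, "ry": -0.005, "rz": -0.0}, {"x": -3.51, "y": 0.17, "z": -1.6, "rx": -0.001, "ry": -0.006, "rz": -0.001}, {"x": -3.52, "y": 0.17, "z": -1.57, "rx": -0.0, "ry": -0.005, "rz": -0.0}, {"x": -3.52, "y": 0.17, "z": -1.56, "rx": -0.001, "ry": -0.006, "rz": -0.001}]
end [ 0.6005 -0.0844  0.15  ] [-1.2617 -1.1238  1.1235]
```

View pics/s3.png

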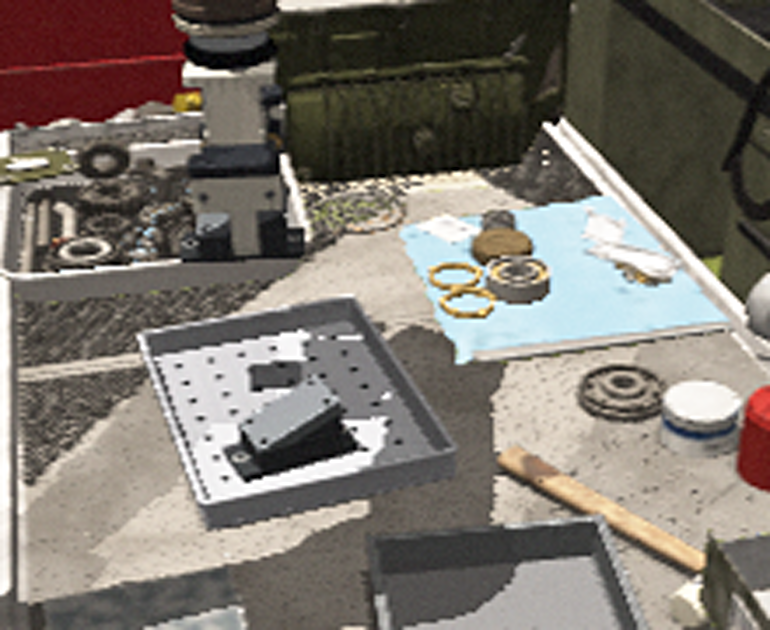

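>>> move_arm([
  {"x": -1.7,"y": 0.2,"z": -0.8,"rx": 0,"ry": -0.005,"rz": 0},
  {"x": -3.4,"y": 0.2,"z": -1.7,"rx": 0,"ry": -0.005,"rz": 0},
  {"x": -3.4,"y": 0.2,"z": -1.7,"rx": 0,"ry": -0.005,"rz": 0},
  {"x": -3.5,"y": 0.2,"z": -1.7,"rx": 0,"ry": -0.005,"rz": 0},
  {"x": -3.5,"y": 0.2,"z": -1.7,"rx": 0,"ry": -0.006,"rz": 0},
  {"x": -3.5,"y": 0.2,"z": -1.6,"rx": 0,"ry": -0.005,"rz": 0},
  {"x": -3.5,"y": 0.2,"z": -1.6,"rx": 0,"ry": -0.006,"rz": 0},
  {"x": -3.5,"y": 0.2,"z": -1.6,"rx": 0,"ry": -0.005,"rz": 0},
  {"x": -3.5,"y": 0.2,"z": -1.6,"rx": 0,"ry": -0.006,"rz": 0},
  {"x": -3.5,"y": 0.2,"z": -1.6,"rx": 0,"ry": -0.005,"rz": 0},
  {"x": -2.5,"y": 0.2,"z": -1.2,"rx": 0,"ry": -0.006,"rz": 0},
  {"x": -1.0,"y": 0,"z": -0.6,"rx": 0,"ry": 0,"rz": 0},
])

```text
clock: 7.92
position: [0.5891, -0.0958, 0.1286]
ee_rot: [-1.25, -1.092, 1.149]
force: [0.4, 1.0, -4.7]
width: 0.563
```

```bash
python3 - <<'E'
from h import *
yaw=-.116;u=np.array([np.cos(yaw),np.sin(yaw)])
c=np.array([.5975,-.084])+.003*u
o=arm.observe();print(o["position"],o["width"],o["force"])
D=down(yaw,1)
plan([([*c,.12],D,2),([*c,.05],D,3)])
E
```

```text
[ 0.5891 -0.0958  0.1286] 0.5632085852807853 [ 0.3685  1.0276 -4.7102]
[{"x": 0.64, "y": 0.4, "z": -0.51, "rx": -0.015, "ry": -0.0, "rz": -0.009}, {"x": 0.64, "y": 0.42, "z": -0.51, "rx": -0.016, "ry": -0.001, "rz": -0.008}, {"x": -0.0, "y": 2.33, "z": 0.0, "rx": 0.0, "ry": -0.0, "rz": -0.0}, {"x": -0.0, "y": 2.33, "z": 0.0, "rx": 0.0, "ry": -0.0, "rz": -0.0}, {"x": -0.0, "y": 2.34, "z": 0.0, "rx": 0.0, "ry": -0.0, "rz": -0.0}]
end [ 0.6005 -0.0843  0.05  ] [-1.2621 -1.1233  1.1234]
```

>>> move_arm([
  {"x": 0.6,"y": 0.4,"z": -0.5,"rx": -0.015,"ry": 0,"rz": -0.009},
  {"x": 0.6,"y": 0.4,"z": -0.5,"rx": -0.015,"ry": 0,"rz": -0.008},
  {"x": 0,"y": 1.5,"z": 0,"rx": 0,"ry": 0,"rz": 0},
  {"x": 0,"y": 1.0,"z": 0,"rx": 0,"ry": 0,"rz": 0},
  {"x": 0,"y": 0,"z": 0,"rx": 0,"ry": 0,"rz": 0},
])

```text
clock: 8.55
position: [0.5988, -0.0803, 0.0913]
ee_rot: [-1.257, -1.126, 1.125]
force: [-0.2, -0.7, -4.4]
width: 0.561
```

```bash
python3 - <<'E'
from h import *
yaw=-.116;u=np.array([np.cos(yaw),np.sin(yaw)])
c=np.array([.5975,-.084])+.003*u
o=arm.observe();print(o["position"],o["width"],o["force"])
cv2.imwrite("pics/s4.png",cv2.resize(arm.get_image("side")[130:290,220:380],None,fx=3.7,fy=3.7,interpolation=cv2.INTER_CUBIC))
D=down(yaw,1)
plan([([*c,.09],D,1),([*c,.037],D,4)])
E
```

```text
[ 0.5988 -0.0803  0.0913] 0.5614844328214191 [-0.1671 -0.6671 -4.4332]
[{"x": -0.39, "y": 0.17, "z": -0.19, "rx": -0.002, "ry": 0.003, "rz": 0.003}, {"x": 0.0, "y": 1.33, "z": 0.0, "rx": 0.0, "ry": 0.0, "rz": 0.0}, {"x": 0.0, "y": 1.32, "z": 0.0, "rx": 0.0, "ry": 0.0, "rz": 0.0}, {"x": 0.0, "y": 1.33, "z": 0.0, "rx": 0.0, "ry": 0.0, "rz": 0.0}, {"x": 0.0, "y": 1.32, "z": 0.0, "rx": 0.0, "ry": 0.0, "rz": 0.0}]
end [ 0.6005 -0.0844  0.037 ] [-1.2618 -1.1239  1.1235]
```

View pics/s4.png

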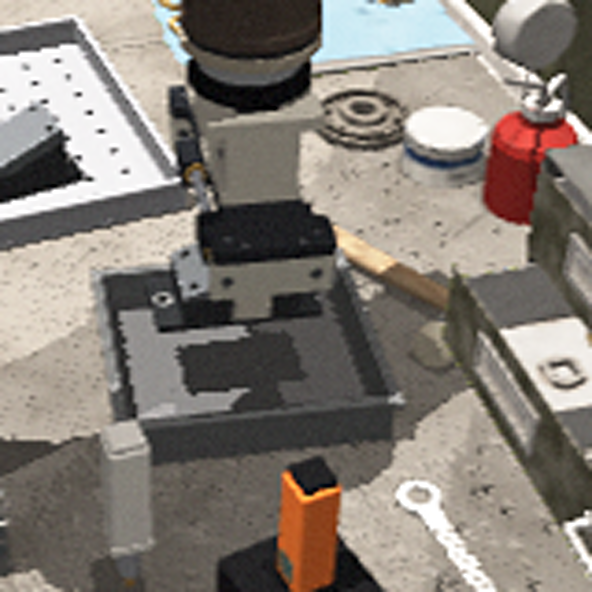

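>>> move_arm([
  {"x": -0.4,"y": 0.2,"z": -0.2,"rx": -0.002,"ry": 0.003,"rz": 0.003},
  {"x": 0,"y": 1.3,"z": 0,"rx": 0,"ry": 0,"rz": 0},
  {"x": 0,"y": 1.3,"z": 0,"rx": 0,"ry": 0,"rz": 0},
  {"x": 0,"y": 1.3,"z": 0,"rx": 0,"ry": 0,"rz": 0},
  {"x": 0,"y": 0.8,"z": 0,"rx": 0,"ry": 0,"rz": 0},
  {"x": 0,"y": 0.2,"z": 0,"rx": 0,"ry": 0,"rz": 0},
  {"x": 0,"y": 0,"z": 0,"rx": 0,"ry": 0,"rz": 0},
])

```text
clock: 9.48
position: [0.6009, -0.0851, 0.0371]
ee_rot: [-1.263, -1.123, 1.123]
force: [0.5, 0.8, -5.4]
width: 0.559
```

```bash
python3 - <<'E'
from h import *
yaw=-.116;u=np.array([np.cos(yaw),np.sin(yaw)])
c=np.array([.5975,-.084])+.003*u
o=arm.observe();print(o["position"],o["width"],o["force"])
D=down(yaw,1)
plan([([*c,.0312],D,3)])
E
```

```text
[ 0.6009 -0.0851  0.0371] 0.5592564325258 [ 0.501   0.7746 -5.4243]
[{"x": 0.02, "y": 0.2, "z": 0.02, "rx": 0.0, "ry": -0.0, "rz": -0.0}, {"x": 0.02, "y": 0.2, "z": 0.02, "rx": 0.0, "ry": -0.0, "rz": -0.0}, {"x": 0.03, "y": 0.19, "z": 0.02, "rx": 0.001, "ry": -0.0, "rz": -0.0}]
end [ 0.6004 -0.0843  0.0312] [-1.2618 -1.1226  1.1235]
```

>>> move_arm([
  {"x": 0,"y": 0.2,"z": 0,"rx": 0,"ry": 0,"rz": 0},
  {"x": 0,"y": 0.2,"z": 0,"rx": 0,"ry": 0,"rz": 0},
  {"x": 0,"y": 0.15,"z": 0,"rx": 0,"ry": 0,"rz": 0},
  {"x": 0,"y": 0,"z": 0,"rx": 0,"ry": 0,"rz": 0},
])

```text
clock: 9.98
position: [0.6017, -0.0851, 0.0323]
ee_rot: [-1.264, -1.125, 1.122]
force: [1.1, -0.5, -5.1]
width: 0.562
```

>>> move_arm([
  {"x": 0,"y": 0.1,"z": 0,"rx": 0,"ry": 0,"rz": 0},
  {"x": 0,"y": 0.1,"z": 0,"rx": 0,"ry": 0,"rz": 0},
  {"x": 0,"y": 0,"z": 0,"rx": 0,"ry": 0,"rz": 0},
])

```text
clock: 10.35
position: [0.6018, -0.0851, 0.031]
ee_rot: [-1.265, -1.125, 1.122]
force: [-0.7, 0.4, -4.4]
width: 0.559
```

>>> move_arm([
  {"x": 0,"y": 0.1,"z": 0,"rx": 0,"ry": 0,"rz": 0},
  {"x": 0,"y": 0.1,"z": 0,"rx": 0,"ry": 0,"rz": 0},
  {"x": 0,"y": 0,"z": 0,"rx": 0,"ry": 0,"rz": 0},
])

```text
clock: 10.72
position: [0.6018, -0.0851, 0.0311]
ee_rot: [-1.266, -1.124, 1.123]
force: [-0.1, 0.6, -4.1]
width: 0.562
```

>>> move_arm([
  {"x": 0,"y": 0.2,"z": 0,"rx": 0,"ry": 0,"rz": 0},
  {"x": 0,"y": 0.2,"z": 0,"rx": 0,"ry": 0,"rz": 0},
])

```text
clock: 10.98
position: [0.602, -0.0851, 0.0308]
ee_rot: [-1.268, -1.124, 1.124]
force: [-11.2, -1.0, 28.4]
width: 0.563
```

>>> move_arm([
  {"x": 0,"y": -0.03,"z": 0,"rx": 0,"ry": 0,"rz": 0},
  {"x": 0,"y": 0,"z": 0,"rx": 0,"ry": 0,"rz": 0},
])

```text
clock: 11.22
position: [0.6022, -0.0851, 0.0312]
ee_rot: [-1.269, -1.124, 1.123]
force: [0.1, -0.1, -4.7]
width: 0.566
```

>>> move_arm([
  {"x": 0,"y": 0,"z": 0,"rx": 0,"ry": 0,"rz": 0},
  {"x": 0,"y": 0,"z": 0,"rx": 0,"ry": 0,"rz": 0},
  {"x": 0,"y": 0,"z": 0,"rx": 0,"ry": 0,"rz": 0},
], jaw=7.2)

```text
clock: 11.6
position: [0.6033, -0.0848, 0.0313]
ee_rot: [-1.27, -1.126, 1.122]
force: [-0.2, -0.2, 0.3]
width: 0.775
```

```bash
python3 - <<'E'
from h import *
p,R=pose()
D=down(-.116,1)
plan([([p[0]-.001,p[1],.07],D,3),([.60,-.09,.24],D,4)])
for k in range(4):
    y=.199+k*np.pi/2; x=np.array([-np.sin(y),np.cos(y)]);r=np.arctan2(-.3105,.5645); 
    print(k,(np.arctan2(x[1],x[0])-r+np.pi)%(2*np.pi)-np.pi, arm.observe()["joints"][6])
E
```

```text
[{"x": -0.01, "y": -1.29, "z": 0.02, "rx": 0.002, "ry": -0.0, "rz": -0.001}, {"x": -0.01, "y": -1.29, "z": 0.03, "rx": 0.002, "ry": -0.0, "rz": -0.001}, {"x": -0.0, "y": -1.29, "z": 0.03, "rx": 0.003, "ry": -0.001, "rz": -0.001}, {"x": -0.14, "y": -4.25, "z": 0.04, "rx": -0.0, "ry": 0.0, "rz": -0.0}, {"x": -0.13, "y": -4.25, "z": 0.04, "rx": -0.0, "ry": 0.0, "rz": -0.0}, {"x": -0.14, "y": -4.25, "z": 0.04, "rx": -0.0, "ry": 0.0, "rz": -0.0}, {"x": -0.13, "y": -4.25, "z": 0.05, "rx": -0.0, "ry": 0.0, "rz": -0.0}]
end [ 0.6  -0.09  0.24] [-1.2618 -1.1234  1.1237]
0 2.2726735386067674 0.9723530348254114
1 -2.4397154417779223 0.9723530348254114
2 -0.8689191149830262 0.9723530348254114
3 0.7018772118118703 0.9723530348254114
```

>>> move_arm([
  {"x": 0,"y": -1.3,"z": 0,"rx": 0.002,"ry": 0,"rz": -0.001},
  {"x": 0,"y": -1.3,"z": 0,"rx": 0.002,"ry": 0,"rz": -0.001},
  {"x": 0,"y": -1.5,"z": 0,"rx": 0.003,"ry": 0,"rz": -0.001},
  {"x": -0.1,"y": -4.2,"z": 0,"rx": 0,"ry": 0,"rz": 0},
  {"x": -0.1,"y": -4.2,"z": 0,"rx": 0,"ry": 0,"rz": 0},
  {"x": -0.1,"y": -4.3,"z": 0,"rx": 0,"ry": 0,"rz": 0},
  {"x": -0.1,"y": -4.3,"z": 0,"rx": 0,"ry": 0,"rz": 0},
])

```text
clock: 12.48
position: [0.6014, -0.0884, 0.2522]
ee_rot: [-1.259, -1.123, 1.124]
force: [1.4, 0.5, -0.6]
width: 0.783
```

```bash
python3 - <<'E'
from h import *
cv2.imwrite("pics/s5.png",cv2.resize(arm.get_image("side")[190:330,235:345],None,fx=4,fy=4,interpolation=cv2.INTER_CUBIC))
p,R=pose();print(p)
D=down(.199,1); c=[.5648,-.3105]
plan([([*c,.235],D,7)])
E
```

```text
[ 0.6039 -0.0877  0.2586]
[{"x": -3.23, "y": 0.33, "z": 0.19, "rx": 0.001, "ry": -0.045, "rz": 0.0}, {"x": -3.21, "y": 0.33, "z": 0.34, "rx": 0.001, "ry": -0.045, "rz": 0.0}, {"x": -3.2, "y": 0.33, "z": 0.48, "rx": 0.001, "ry": -0.045, "rz": 0.0}, {"x": -3.17, "y": 0.33, "z": 0.62, "rx": 0.001, "ry": -0.045, "rz": 0.0}, {"x": -3.14, "y": 0.33, "z": 0.76, "rx": 0.0, "ry": -0.045, "rz": 0.0}, {"x": -3.1, "y": 0.34, "z": 0.9, "rx": 0.001, "ry": -0.045, "rz": 0.0}, {"x": -3.06, "y": 0.33, "z": 1.05, "rx": 0.0, "ry": -0.044, "rz": 0.001}]
end [ 0.5648 -0.3105  0.235 ] [-1.109  -1.3544  1.3541]
```

View pics/s5.png

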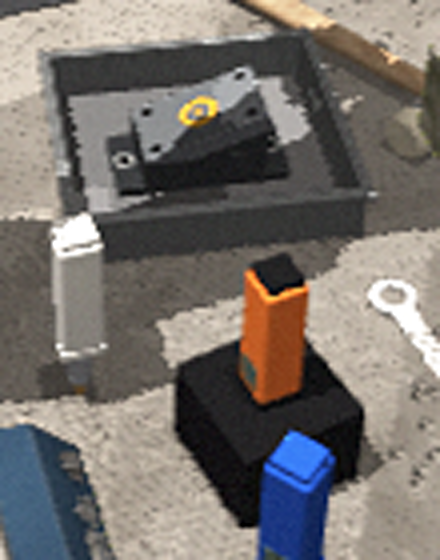

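>>> move_arm([
  {"x": -3.2,"y": 0.3,"z": 0.2,"rx": 0,"ry": -0.045,"rz": 0},
  {"x": -3.2,"y": 0.3,"z": 0.3,"rx": 0,"ry": -0.045,"rz": 0},
  {"x": -3.2,"y": 0.3,"z": 0.5,"rx": 0,"ry": -0.045,"rz": 0},
  {"x": -3.2,"y": 0.3,"z": 0.6,"rx": 0,"ry": -0.045,"rz": 0},
  {"x": -3.1,"y": 0.3,"z": 0.8,"rx": 0,"ry": -0.045,"rz": 0},
  {"x": -3.1,"y": 0.3,"z": 0.9,"rx": 0,"ry": -0.045,"rz": 0},
  {"x": -2.0,"y": 0.3,"z": 0.8,"rx": 0,"ry": -0.03,"rz": 0},
  {"x": 0,"y": 0,"z": 0,"rx": 0,"ry": 0,"rz": 0},
], jaw=5.5)

```text
clock: 13.52
position: [0.5666, -0.3037, 0.2472]
ee_rot: [-1.123, -1.364, 1.348]
force: [0.1, -0.1, 0.0]
width: 0.601
```

```bash
python3 - <<'E'
from h import *
cv2.imwrite("pics/t5.png",cv2.resize(arm.get_image("top")[145:245,240:390],None,fx=5,fy=5,interpolation=cv2.INTER_CUBIC))
cv2.imwrite("pics/s5b.png",arm.get_image("side"))
p,R=pose();print(p)
D=down(.199,1); c=[.5648,-.3105]
plan([([*c,.19],D,2),([*c,.19],D,1)])
E
```

```text
[ 0.5676 -0.3009  0.2478]
[{"x": -0.43, "y": 2.89, "z": 0.28, "rx": 0.008, "ry": 0.001, "rz": -0.002}, {"x": -0.44, "y": 2.88, "z": 0.26, "rx": 0.009, "ry": 0.001, "rz": -0.002}, {"x": 0.0, "y": 0.0, "z": 0.0, "rx": -0.0, "ry": -0.0, "rz": 0.001}]
end [ 0.5648 -0.3105  0.19  ] [-1.1088 -1.3536  1.3545]
```

View pics/t5.png

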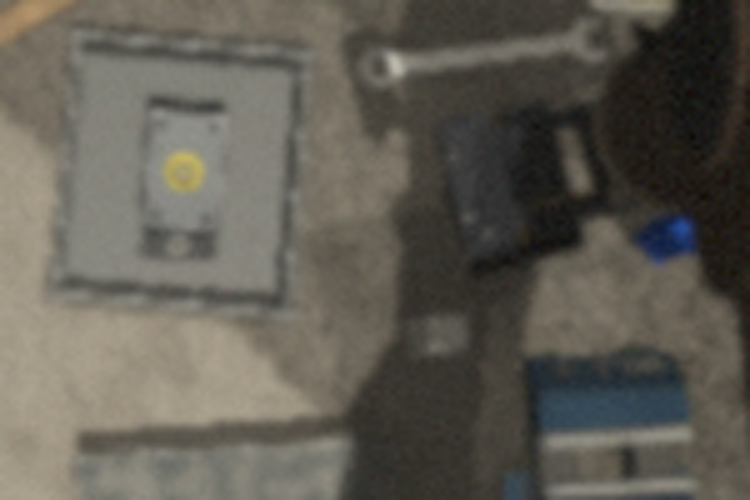

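View pics/s5b.png

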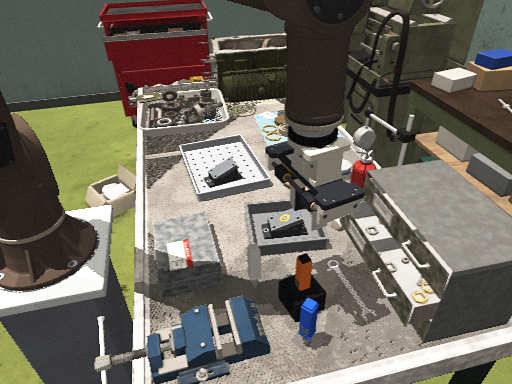

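>>> move_arm([
  {"x": -0.5,"y": 2.9,"z": 0.3,"rx": 0.008,"ry": 0,"rz": -0.002},
  {"x": -0.4,"y": 2.6,"z": 0.3,"rx": 0.009,"ry": 0,"rz": -0.002},
  {"x": 0,"y": 0,"z": 0,"rx": 0,"ry": 0,"rz": 0},
  {"x": 0,"y": 0,"z": 0,"rx": 0,"ry": 0,"rz": 0},
])

```text
clock: 14.12
position: [0.5668, -0.3055, 0.1938]
ee_rot: [-1.106, -1.362, 1.357]
force: [0.1, 0.1, 0.6]
width: 0.599
```

```bash
python3 - <<'E'
from h import *
p,R=pose();print(p)
im=cv2.resize(arm.get_image("side")[160:320,235:355],None,fx=5,fy=5,interpolation=cv2.INTER_CUBIC)
D=down(.199,1); c=[.5648,-.3105]
# predicted finger tips at present
for d in [(.0275,.019,0),(-.0275,.019,0),(0,-.047,0)]:
    q=proj("side",p+R.apply(d))[0];q=(q-[235,160]+.5)*5; cv2.circle(im,tuple(int(v) for v in q),4,(0,255,0),1); print(q)
cv2.imwrite("pics/s6.png",im)
plan([([*c,.175],D,2)])
E
```

```text
[ 0.5668 -0.3055  0.1938]
[316.5217 362.1213]
[394.4316 453.9787]
[364.7094 269.9849]
[{"x": -0.23, "y": 0.94, "z": 0.14, "rx": 0.001, "ry": 0.003, "rz": 0.0}, {"x": -0.22, "y": 0.93, "z": 0.14, "rx": 0.002, "ry": 0.004, "rz": 0.001}]
end [ 0.5648 -0.3105  0.175 ] [-1.1083 -1.3538  1.3546]
```

View pics/s6.png

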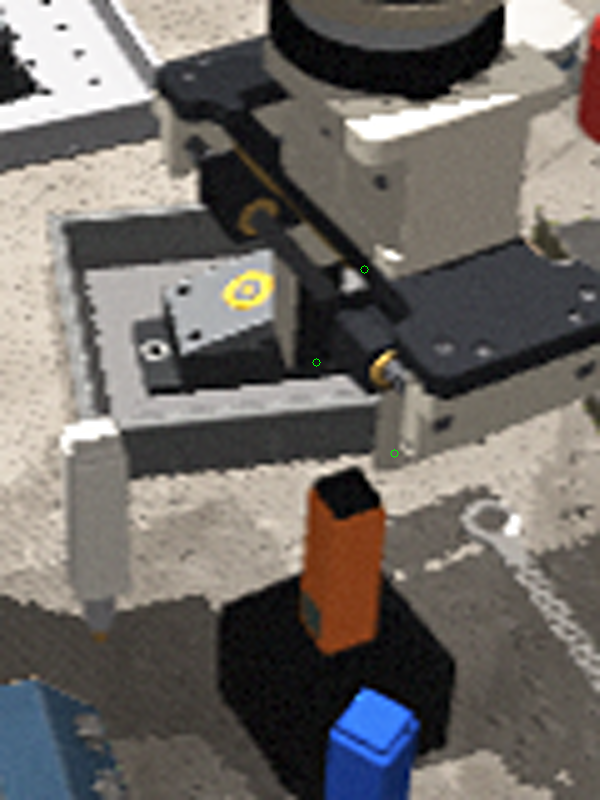

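>>> move_arm([
  {"x": -0.3,"y": 0.9,"z": 0.1,"rx": 0.001,"ry": 0.003,"rz": 0},
  {"x": -0.3,"y": 0.9,"z": 0.2,"rx": 0.002,"ry": 0.004,"rz": 0},
  {"x": 0,"y": 0,"z": 0,"rx": 0,"ry": 0,"rz": 0},
])

```text
clock: 14.55
position: [0.5654, -0.3126, 0.1757]
ee_rot: [-1.11, -1.354, 1.354]
force: [-0.3, 0.7, -0.1]
width: 0.601
```

```bash
python3 - <<'E'
from h import *
p,R=pose();print(p)
D=down(.199,1); c=[.5648,-.3105]
plan([([*c,.165],D,1),([*c,.107],D,4)])
E
```

```text
[ 0.5654 -0.3126  0.1757]
[{"x": 0.22, "y": 1.07, "z": 0.01, "rx": 0.001, "ry": -0.001, "rz": -0.0}, {"x": 0.0, "y": 1.45, "z": 0.0, "rx": -0.0, "ry": 0.0, "rz": -0.0}, {"x": 0.0, "y": 1.45, "z": 0.0, "rx": -0.0, "ry": 0.0, "rz": -0.0}, {"x": 0.0, "y": 1.45, "z": 0.0, "rx": -0.0, "ry": 0.0, "rz": -0.0}, {"x": 0.0, "y": 1.45, "z": 0.0, "rx": -0.0, "ry": 0.0, "rz": -0.0}]
end [ 0.5648 -0.3105  0.107 ] [-1.1086 -1.354   1.3548]
```

>>> move_arm([
  {"x": 0.1,"y": 1.1,"z": 0,"rx": 0,"ry": 0,"rz": 0},
  {"x": 0,"y": 1.4,"z": 0,"rx": 0,"ry": 0,"rz": 0},
  {"x": 0,"y": 1.4,"z": 0,"rx": 0,"ry": 0,"rz": 0},
  {"x": 0,"y": 1.4,"z": 0,"rx": 0,"ry": 0,"rz": 0},
  {"x": 0,"y": 1.0,"z": 0,"rx": 0,"ry": 0,"rz": 0},
  {"x": 0,"y": 0.2,"z": 0,"rx": 0,"ry": 0,"rz": 0},
  {"x": 0,"y": 0,"z": 0,"rx": 0,"ry": 0,"rz": 0},
])

```text
clock: 15.42
position: [0.5649, -0.3112, 0.1053]
ee_rot: [-1.108, -1.354, 1.353]
force: [-0.4, 1.0, 0.3]
width: 0.598
```

```bash
python3 - <<'E'
from h import *
p,R=pose();print(p)
D=down(.199,1); c=[.5648,-.3105]
plan([([*c,.107],D,1)])
cv2.imwrite("pics/s7.png",cv2.resize(arm.get_image("side")[200:320,255:355],None,fx=6,fy=6,interpolation=cv2.INTER_CUBIC))
E
```

```text
[ 0.5649 -0.3112  0.1053]
[{"x": 0.07, "y": -0.17, "z": -0.01, "rx": -0.0, "ry": -0.001, "rz": 0.001}]
end [ 0.5648 -0.3105  0.107 ] [-1.1085 -1.3544  1.3547]
```

View pics/s7.png

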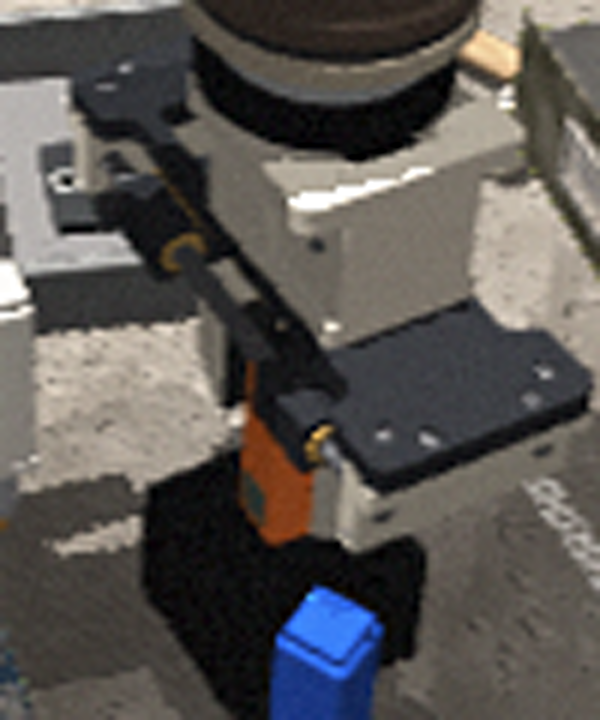

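>>> move_arm([
  {"x": 0,"y": -0.15,"z": 0,"rx": 0,"ry": 0,"rz": 0},
  {"x": 0,"y": 0,"z": 0,"rx": 0,"ry": 0,"rz": 0},
  {"x": 0,"y": 0,"z": 0,"rx": 0,"ry": 0,"rz": 0},
  {"x": 0,"y": 0,"z": 0,"rx": 0,"ry": 0,"rz": 0},
  {"x": 0,"y": 0,"z": 0,"rx": 0,"ry": 0,"rz": 0},
  {"x": 0,"y": 0,"z": 0,"rx": 0,"ry": 0,"rz": 0},
], jaw=1.5, newtons=30)

```text
clock: 16.23
position: [0.5657, -0.3115, 0.1084]
ee_rot: [-1.111, -1.355, 1.353]
force: [0.3, -0.2, -0.6]
width: 0.263
```

>>> move_arm([
  {"x": 0,"y": -0.5,"z": 0,"rx": 0,"ry": 0,"rz": 0},
  {"x": 0,"y": -1.5,"z": 0,"rx": 0,"ry": 0,"rz": 0},
  {"x": 0,"y": -2,"z": 0,"rx": 0,"ry": 0,"rz": 0},
  {"x": 0,"y": -2,"z": 0,"rx": 0,"ry": 0,"rz": 0},
  {"x": 0,"y": -2.5,"z": 0,"rx": 0,"ry": 0,"rz": 0},
  {"x": 0,"y": -2.5,"z": 0,"rx": 0,"ry": 0,"rz": 0},
  {"x": 0,"y": 0,"z": 0,"rx": 0,"ry": 0,"rz": 0},
])

```text
clock: 17.1
position: [0.5663, -0.3111, 0.2289]
ee_rot: [-1.114, -1.357, 1.353]
force: [-0.4, 0.7, -1.9]
width: 0.26
```

```bash
python3 - <<'E'
from h import *
o=arm.observe();print(o["position"],o["ee_rot"],o["width"],o["force"],o["joints"])
im=arm.get_image("side");cv2.imwrite("pics/s8full.png",im)
cv2.imwrite("pics/s8.png",cv2.resize(im[170:320,235:345],None,fx=5.4,fy=5.4,interpolation=cv2.INTER_CUBIC))
E
```

```text
[ 0.5663 -0.3111  0.2289] [-1.1145 -1.3572  1.3534] 0.26045795523775467 [-0.432   0.7151 -1.9356] [ 0.942   0.6239 -0.8533  1.4936  0.4851  1.2389  1.7951]
```

View pics/s8.png

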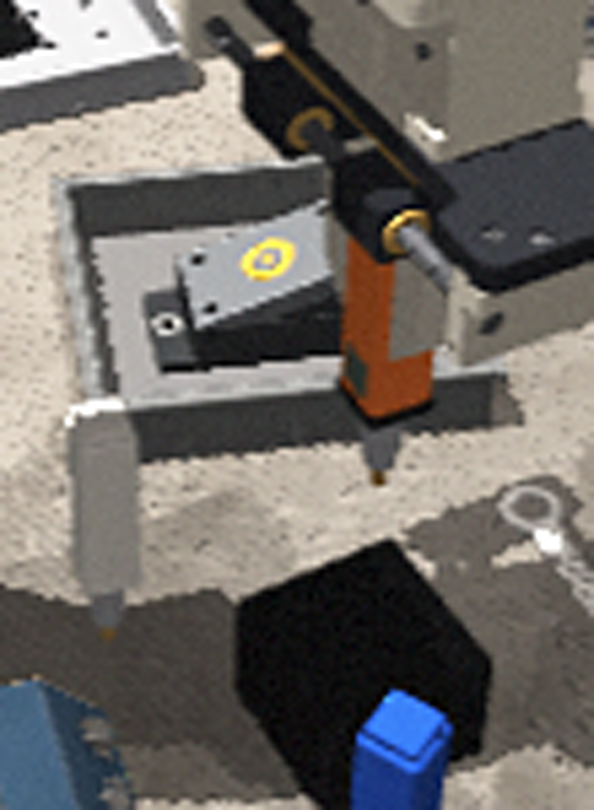

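```bash
cat > m2.py <<'E'
from h import *
def yel(im,sc):
    h=cv2.cvtColor(im,cv2.COLOR_BGR2HSV); m=cv2.inRange(h,(20,110,90),(34,255,255)); n,l,st,ce=cv2.connectedComponentsWithStats(m)
    return sorted([(int(s[4]),s[:4].tolist(),c.round(2).tolist()) for s,c in zip(st[1:],ce[1:])],reverse=True)[:3]
s=cv2.imread("pics/s8full.png"); t5=cv2.imread("pics/t5.png"); s5=cv2.imread("pics/s5.png")
big=cv2.resize(s[200:240,270:310],None,fx=8,fy=8,interpolation=cv2.INTER_CUBIC)
for n,im in(("s8",big),("t5",t5),("s5",s5)):print(n,yel(im,1))
R0=Ro.from_rotvec([-1.27,-1.126,1.122]).as_matrix(); print("release tool x yaw -90:",np.arctan2(R0[1,0],R0[0,0])-np.pi/2, "\n",R0)
o=pose(); 
tp=o[0]+o[1].apply([0,.0954,0]); print("tip pred",tp, proj("side",tp), "seen",px(235,170,5.4,377,483))
E
python3 m2.py
```

```text
s8 [(2126, [79, 114, 76, 62], [116.92, 144.84]), (274, [292, 76, 28, 23], [306.38, 88.41]), (118, [111, 137, 12, 13], [116.09, 143.03])]
t5 [(421, [169, 156, 31, 32], [184.75, 169.91])]
s5 [(430, [179, 96, 38, 30], [197.33, 108.59]), (30, [195, 108, 6, 8], [197.2, 111.67]), (25, [267, 295, 8, 5], [270.68, 297.48])]
release tool x yaw -90: -0.11682429056874444 
 [[ 0.1166  0.0068 -0.9932]
 [ 0.9932 -0.0041  0.1165]
 [-0.0033 -1.     -0.0072]]
tip pred [ 0.566  -0.3113  0.1321] [[304.7214 259.2244]] seen [304.4074074074074, 259.03703703703707]
```

```bash
python3 - <<'E'
from h import *
sp=np.array([284.19,217.69]); t=np.array([276.4,178.9])
print("tri",tri(t,sp))
def ray(n,q,z):
    r=least_squares(lambda X:proj(n,[X[0],X[1],z])[0]-q,[.6,-.08]).x; return r
print("side z.046",ray("side",sp,.046),"top",ray("top",t,.046))
for d in (-.001,.001): print(ray("side",sp,.046+d))
T2=lambda u,v:px(240,145,5,u,v); S=lambda u,v:px(235,190,4,u,v)
c,r=fit([("side",[0,0,.046],sp),("top",[0,0,.046],t),("side",[-.056,-.026,.004],S(122,196)),("side",[-.056,-.026,.012],S(120,178)),("side",[-.039,-.026,.032],S(145,160)),("side",[.039,.026,.060],S(248,68)),("side",[-.056,.026,.012],S(108,140)),
("top",[-.056,.026,.012],T2(141,256)),("top",[-.056,-.026,.012],T2(213,258)),("top",[.039,.026,.06],T2(150,108)),("top",[.039,-.026,.06],T2(226,110))],[.6,-.08,-.1]);print(c,r.round(1).tolist())
E
```

```text
tri (array([ 0.5976, -0.0843,  0.0442]), array([-0.0351,  0.1967,  0.1469, -0.0214]))
side z.046 [ 0.5966 -0.0863] top [ 0.5981 -0.0844]
[ 0.597  -0.0852]
[ 0.5962 -0.0874]
[ 0.5982 -0.0844 -0.0897] [[0.4, -0.6], [0.0, -0.0], [-0.5, 0.2], [-0.0, 2.4], [0.4, 0.2], [0.8, -1.8], [-0.3, -1.5], [-0.1, -0.2], [0.4, 0.3], [-0.0, 0.2], [0.1, 0.8]]
```

```bash
cat >> h.py <<'E'
TILT=np.radians(20); YAW=-.117; D20=down(YAW,1,TILT); NRM=-D20.as_matrix()[:,1]
MARK=np.array([.5974,-.0852,.046]); LT=.0954
def tip():
    p,R=pose(); return p+R.apply([0,LT,0]),R
E
python3 - <<'E'
from h import *
print(NRM)
plan([(MARK+NRM*(LT+.035),D20,9)])
E
```

```text
[-0.3397  0.0399  0.9397]
[{"x": 2.55, "y": 0.65, "z": -0.37, "rx": -0.038, "ry": 0.035, "rz": 0.006}, {"x": 2.56, "y": 0.65, "z": -0.25, "rx": -0.038, "ry": 0.035, "rz": 0.006}, {"x": 2.57, "y": 0.64, "z": -0.14, "rx": -0.038, "ry": 0.035, "rz": 0.006}, {"x": 2.58, "y": 0.63, "z": -0.03, "rx": -0.038, "ry": 0.035, "rz": 0.006}, {"x": 2.58, "y": 0.61, "z": 0.09, "rx": -0.038, "ry": 0.035, "rz": 0.006}, {"x": 2.58, "y": 0.59, "z": 0.2, "rx": -0.038, "ry": 0.034, "rz": 0.006}, {"x": 2.57, "y": 0.56, "z": 0.31, "rx": -0.038, "ry": 0.035, "rz": 0.006}, {"x": 2.57, "y": 0.53, "z": 0.42, "rx": -0.038, "ry": 0.034, "rz": 0.006}, {"x": 2.55, "y": 0.51, "z": 0.53, "rx": -0.038, "ry": 0.035, "rz": 0.005}]
end [ 0.5532 -0.08    0.1685] [-1.5278 -1.3589  0.9513]
```

>>> move_arm([
  {"x": 2.5,"y": 0,"z": -0.4,"rx": -0.038,"ry": 0.035,"rz": 0.006},
  {"x": 2.5,"y": 0.6,"z": -0.3,"rx": -0.038,"ry": 0.035,"rz": 0.006},
  {"x": 2.6,"y": 0.6,"z": -0.1,"rx": -0.038,"ry": 0.035,"rz": 0.006},
  {"x": 2.6,"y": 0.6,"z": 0,"rx": -0.038,"ry": 0.035,"rz": 0.006},
  {"x": 2.6,"y": 0.6,"z": 0.1,"rx": -0.038,"ry": 0.035,"rz": 0.006},
  {"x": 2.6,"y": 0.6,"z": 0.2,"rx": -0.038,"ry": 0.034,"rz": 0.006},
  {"x": 2.6,"y": 0.6,"z": 0.3,"rx": -0.038,"ry": 0.035,"rz": 0.006},
  {"x": 2.6,"y": 0.5,"z": 0.4,"rx": -0.038,"ry": 0.034,"rz": 0.006},
  {"x": 1.5,"y": 0.3,"z": 0.5,"rx": -0.038,"ry": 0.035,"rz": 0.005},
  {"x": 0,"y": 0,"z": 0,"rx": 0,"ry": 0,"rz": 0},
])

```text
clock: 18.4
position: [0.5453, -0.0832, 0.1684]
ee_rot: [-1.527, -1.349, 0.942]
force: [0.6, -0.5, -2.5]
width: 0.261
```

```bash
python3 - <<'E'
from h import *
print(tip()[0]-MARK, arm.observe()["width"])
plan([(MARK+NRM*(LT+.025),D20,3)])
E
```

```text
[-0.02   -0.0016  0.0326] 0.2612462146378524
[{"x": 0.14, "y": 0.41, "z": -0.23, "rx": -0.001, "ry": -0.004, "rz": 0.001}, {"x": 0.14, "y": 0.41, "z": -0.23, "rx": -0.002, "ry": -0.004, "rz": 0.001}, {"x": 0.13, "y": 0.42, "z": -0.23, "rx": -0.001, "ry": -0.004, "rz": 0.0}]
end [ 0.5565 -0.0804  0.1591] [-1.5279 -1.3589  0.9517]
```

>>> move_arm([
  {"x": 0.1,"y": 0.4,"z": -0.2,"rx": -0.001,"ry": -0.004,"rz": 0.001},
  {"x": 0.1,"y": 0.4,"z": -0.2,"rx": -0.002,"ry": -0.004,"rz": 0.001},
  {"x": 0.1,"y": 0.4,"z": -0.2,"rx": -0.001,"ry": -0.004,"rz": 0},
  {"x": 0,"y": 0,"z": 0,"rx": 0,"ry": 0,"rz": 0},
  {"x": 0,"y": 0,"z": 0,"rx": 0,"ry": 0,"rz": 0},
])

```text
clock: 19.02
position: [0.5569, -0.0845, 0.158]
ee_rot: [-1.528, -1.356, 0.952]
force: [0.0, -0.3, -0.2]
width: 0.263
```

```bash
cat > look.py <<'E'
import sys
from h import *
n=sys.argv[1]; k=sys.argv[2:] 
T,R=tip(); print("tip-mark",T-MARK,"in face frame (x up,y,n):",D20.inv().apply(T-MARK)[[2,0,1]]*[-1,1,-1],"axis err deg",np.degrees(np.arccos(-R.as_matrix()[:,1]@NRM)), arm.observe()["force"])
s=arm.get_image("side"); cv2.imwrite(f"pics/{n}_full.png",s)
q=proj("side",T)[0]; m=proj("side",MARK)[0]; print("tip px",q,"mark px",m)
ox,oy=int(m[0])-30,int(m[1])-30
im=cv2.resize(s[oy:oy+50,ox:ox+60],None,fx=12,fy=12,interpolation=cv2.INTER_CUBIC); print("crop",ox,oy)
cv2.imwrite(f"pics/{n}.png",im)
if "top" in k:
    t=arm.get_image("top"); q=proj("top",T)[0]; m=proj("top",MARK)[0]; print("top tip",q,"mark",m)
    ox,oy=int(m[0])-25,int(m[1])-20; cv2.imwrite(f"pics/{n}_t.png",cv2.resize(t[oy:oy+40,ox:ox+50],None,fx=14,fy=14,interpolation=cv2.INTER_CUBIC)); print("crop",ox,oy)
E
python3 look.py v1 top
```

```text
tip-mark [-0.0083 -0.0032  0.0222] in face frame (x up,y,n): [ 0.0002 -0.0041  0.0236] axis err deg 0.14950374402590075 [ 0.0111 -0.2524 -0.205 ]
tip px [281.7531 211.8733] mark px [284.369  217.3646]
crop 254 187
top tip [277.9113 180.6725] mark [276.6528 179.091 ]
crop 251 159
```

View pics/v1.png

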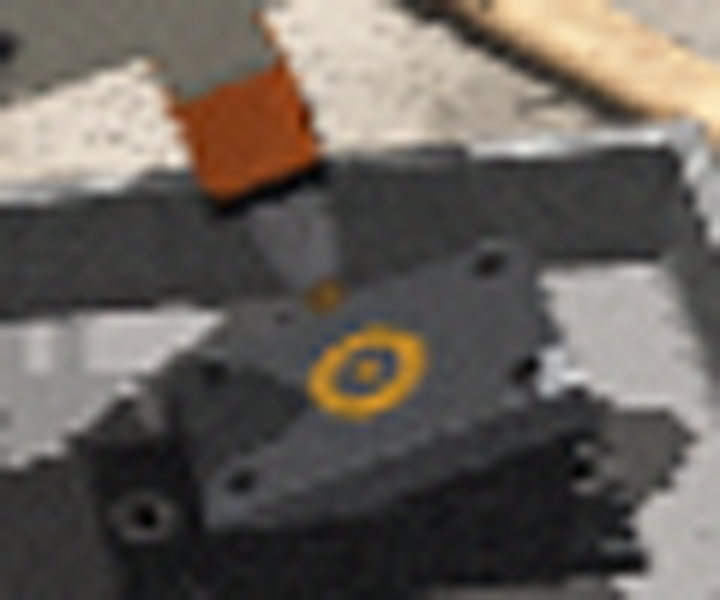

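View pics/v1_t.png

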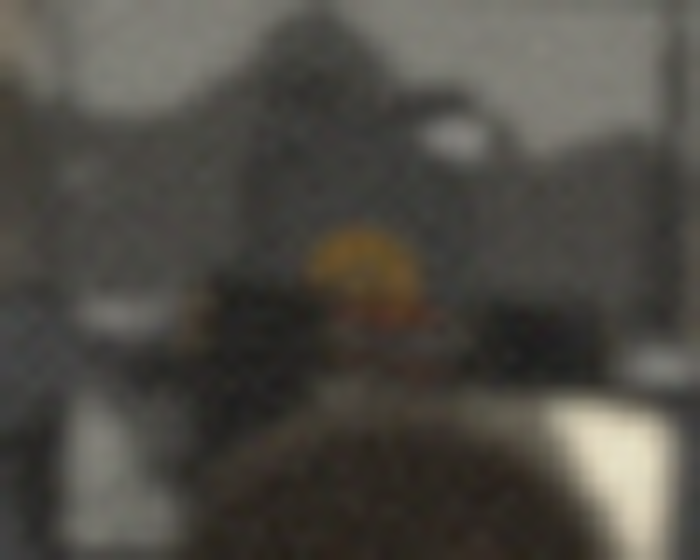

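>>> move_arm([
  {"x": 0.2,"y": 0.7,"z": 0,"rx": 0,"ry": 0,"rz": 0},
  {"x": 0.2,"y": 0.8,"z": 0,"rx": 0,"ry": 0,"rz": 0},
  {"x": 0,"y": 0.2,"z": 0,"rx": 0,"ry": 0,"rz": 0},
  {"x": 0,"y": 0,"z": 0,"rx": 0,"ry": 0,"rz": 0},
  {"x": 0,"y": 0,"z": 0,"rx": 0,"ry": 0,"rz": 0},
])

```text
clock: 19.75
position: [0.5634, -0.0806, 0.1408]
ee_rot: [-1.528, -1.356, 0.953]
force: [0.7, 0.1, -1.0]
width: 0.261
```

```bash
python3 look.py v2
```

```text
tip-mark [-0.0018  0.0007  0.0051] in face frame (x up,y,n): [-0.      0.0004  0.0055] axis err deg 0.14999178500199964 [ 0.6721  0.1315 -1.0388]
tip px [283.6394 215.775 ] mark px [284.369  217.3646]
crop 254 187
```

View pics/v2.png

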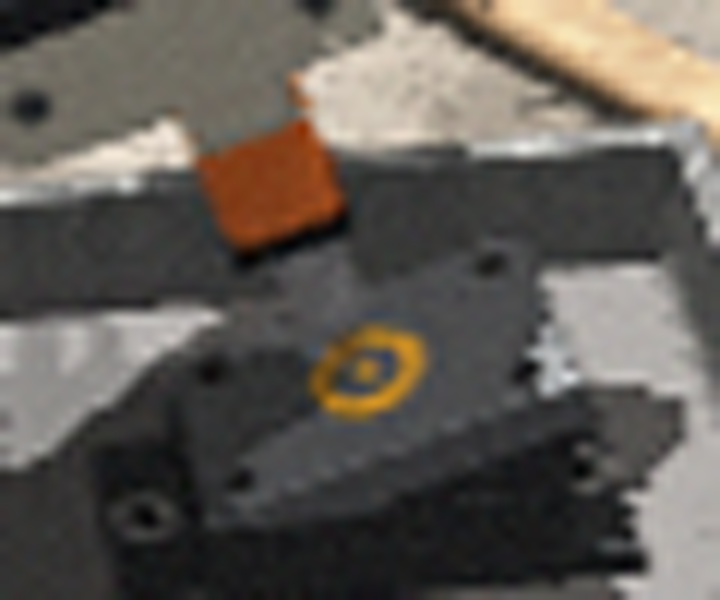

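```bash
python3 - <<'E'
import cv2,numpy as np
a=cv2.imread("pics/v1_full.png");b=cv2.imread("pics/v2_full.png")
f=lambda im:cv2.resize(im[202:226,270:298],None,fx=14,fy=14,interpolation=cv2.INTER_NEAREST)
cv2.imwrite("pics/cmp.png",np.hstack([f(a),f(b)]))
E
```

```text
(no output)
```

View pics/cmp.png

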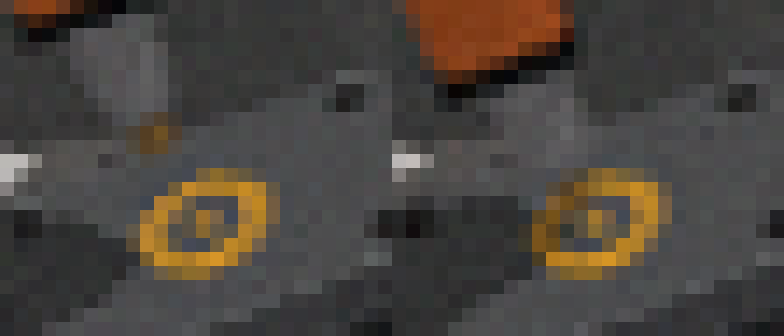

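```bash
cat > ov.py <<'E'
import sys
from h import *
def overlay(full,out,p,R,ox=266,oy=196,w=36,h=36,f=20,dz=0,dx=0):
    im=cv2.resize(cv2.imread(full)[oy:oy+h,ox:ox+w],None,fx=f,fy=f,interpolation=cv2.INTER_NEAREST)
    def circ(r,d,col,sqr=False):
        a=np.linspace(0,2*np.pi,33)
        L=np.c_[r*np.cos(a),0*a+d,r*np.sin(a)] if not sqr else np.array([[r,d,r],[r,d,-r],[-r,d,-r],[-r,d,r]])
        # tilt of probe about grip: dx,dz angles
        L=L+np.c_[L[:,1]*dx,0*L[:,1],L[:,1]*dz]
        q=(proj("side",p+R.apply(L))-[ox,oy]+.5)*f; cv2.polylines(im,[np.int32(q*16)],True,col,1,cv2.LINE_AA,4)
    circ(.003,LT,(0,255,0));circ(.003,LT-.012,(0,255,0));circ(.0075,LT-.012,(255,255,0));circ(.0075,LT-.042,(255,255,0));circ(.012,LT-.042,(255,0,255),True)
    q=(proj("side",MARK)[0]-[ox,oy]+.5)*f; cv2.drawMarker(im,tuple(int(v) for v in q),(0,0,255),cv2.MARKER_CROSS,12)
    cv2.imwrite(out,im)
if __name__=="__main__":
    overlay("pics/v1_full.png","pics/o1.png",np.array([.5569,-.0845,.158]),Ro.from_rotvec([-1.528,-1.356,.952]))
    p,R=pose(); overlay("pics/v2_full.png","pics/o2.png",p,R)
    a=cv2.imread("pics/o1.png");b=cv2.imread("pics/o2.png"); cv2.imwrite("pics/o12.png",cv2.resize(np.hstack([a,b]),None,fx=.55,fy=.55,interpolation=cv2.INTER_AREA))
E
python3 ov.py
```

```text
(no output)
```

View pics/o12.png

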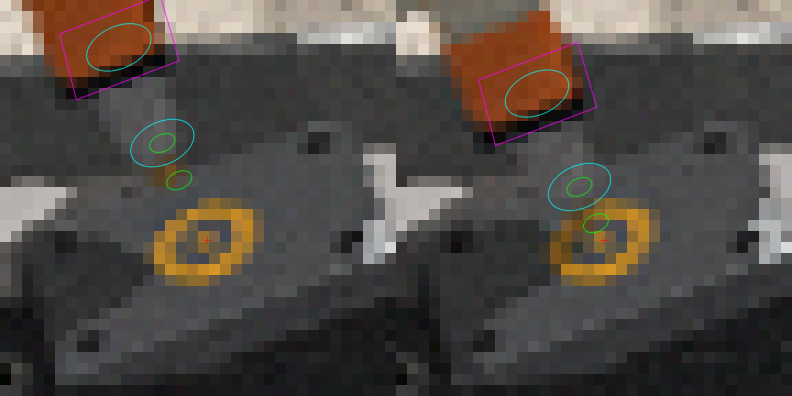

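>>> move_arm([
  {"x": 0,"y": 0,"z": -0.27,"rx": 0,"ry": 0,"rz": 0},
  {"x": 0,"y": 0.15,"z": 0,"rx": 0,"ry": 0,"rz": 0},
  {"x": 0,"y": 0,"z": 0,"rx": 0,"ry": 0,"rz": 0},
])

```text
clock: 20.18
position: [0.5668, -0.0813, 0.1408]
ee_rot: [-1.529, -1.356, 0.952]
force: [-0.1, 0.4, -2.0]
width: 0.258
```

```bash
python3 look.py v3; python3 - <<'E'
from ov import *
p,R=pose(); overlay("pics/v3_full.png","pics/o3.png",p+R.apply([0,0,.0027]),R,f=18)
E
```

```text
tip-mark [ 0.0017 -0.      0.0051] in face frame (x up,y,n): [0.0033 0.0001 0.0042] axis err deg 0.12143527880165265 [-0.107   0.4128 -2.0454]
tip px [285.0548 215.7295] mark px [284.369  217.3646]
crop 254 187
```

View pics/o3.png

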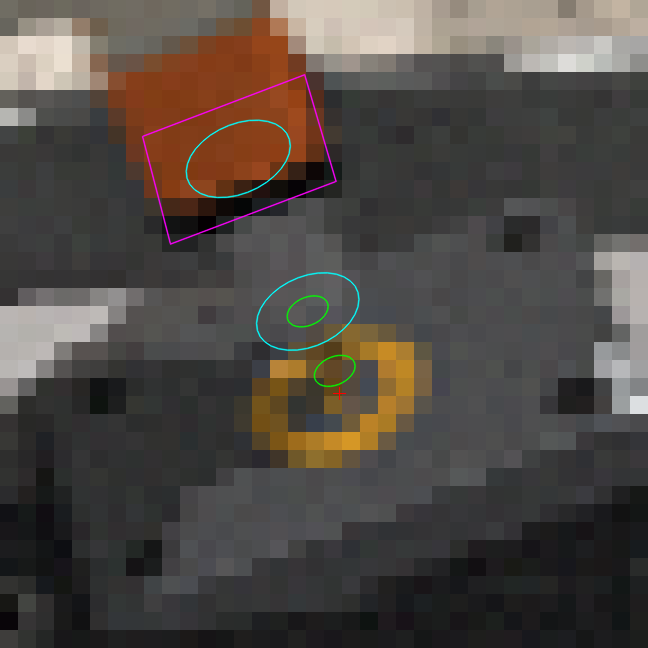

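```bash
python3 - <<'E'
from ov import *
p=np.array([.5663,-.3111,.2289]);R=Ro.from_rotvec([-1.1145,-1.3572,1.3534])
overlay("pics/s8full.png","pics/o8a.png",p,R,ox=288,oy=215,w=36,h=50,f=12)
overlay("pics/s8full.png","pics/o8b.png",p,R,ox=288,oy=215,w=36,h=50,f=12,dz=.03)
a=cv2.imread("pics/o8a.png");b=cv2.imread("pics/o8b.png"); cv2.imwrite("pics/o8.png",np.hstack([a[:,:400],b[:,:400]]))
E
```

```text
(no output)
```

View pics/o8.png

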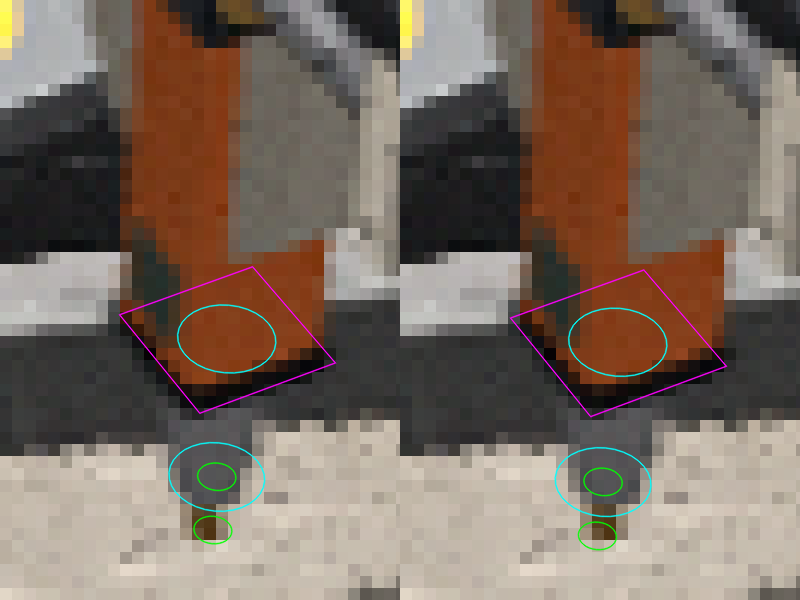

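>>> move_arm([
  {"x": 0,"y": 0.15,"z": 0.05,"rx": 0,"ry": 0,"rz": 0},
  {"x": 0,"y": 0.15,"z": 0.05,"rx": 0,"ry": 0,"rz": 0},
  {"x": 0,"y": 0.05,"z": 0,"rx": 0,"ry": 0,"rz": 0},
  {"x": 0,"y": 0,"z": 0,"rx": 0,"ry": 0,"rz": 0},
])

```text
clock: 20.72
position: [0.567, -0.0814, 0.1368]
ee_rot: [-1.529, -1.356, 0.952]
force: [-0.4, 0.4, -2.1]
width: 0.26
```

```bash
python3 look.py v4; python3 - <<'E'
from ov import *
p,R=pose(); overlay("pics/v4_full.png","pics/o4.png",p+R.apply([0,0,.0027]),R,f=18)
E
```

```text
tip-mark [ 0.0018 -0.0001  0.0011] in face frame (x up,y,n): [0.0021 0.0001 0.0004] axis err deg 0.1279591691522807 [-0.3585  0.4174 -2.1109]
tip px [285.0769 216.927 ] mark px [284.369  217.3646]
crop 254 187
```

View pics/o4.png

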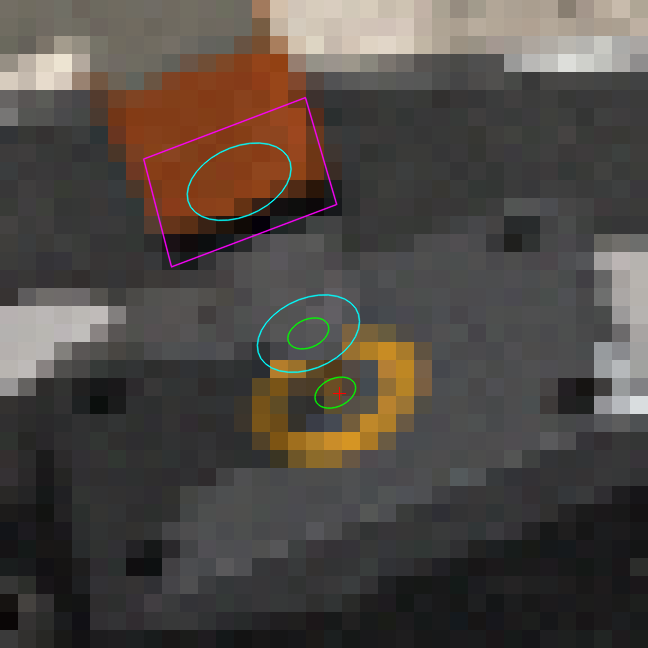

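>>> move_arm([
  {"x": 0,"y": 0.1,"z": 0,"rx": 0,"ry": 0,"rz": 0},
  {"x": 0,"y": 0,"z": 0,"rx": 0,"ry": 0,"rz": 0},
])

```text
clock: 21.02
position: [0.5674, -0.0814, 0.136]
ee_rot: [-1.529, -1.356, 0.952]
force: [-1.2, -0.3, 0.2]
width: 0.262
```

>>> move_arm([
  {"x": 0,"y": 0,"z": 0,"rx": 0,"ry": 0,"rz": 0},
])

```text
clock: 21.15
position: [0.5674, -0.0814, 0.136]
ee_rot: [-1.529, -1.356, 0.952]
force: [0.0, -0.2, -0.5]
width: 0.263
```

>>> move_arm([
  {"x": 0,"y": 0.1,"z": 0,"rx": 0,"ry": 0,"rz": 0},
  {"x": 0,"y": 0,"z": 0,"rx": 0,"ry": 0,"rz": 0},
])

```text
clock: 21.4
position: [0.5678, -0.0814, 0.1351]
ee_rot: [-1.529, -1.356, 0.952]
force: [-1.8, 0.5, -1.0]
width: 0.259
```

>>> move_arm([
  {"x": 0,"y": 0,"z": 0,"rx": 0,"ry": 0,"rz": 0},
])

```text
clock: 21.52
position: [0.5678, -0.0814, 0.1351]
ee_rot: [-1.529, -1.356, 0.952]
force: [-0.4, 0.1, -0.3]
width: 0.261
```

```bash
cat > fz.py <<'E'
from h import *
F=[];T=[]
for i in range(10):
    arm.get_image("top"); o=arm.observe(); F.append(o["force"]); T.append(tip()[0])
F=np.array(F); T=np.mean(T,0)
print(o["clock"],"F",F.mean(0),"sem",F.std(0)/3,"F.n",(F@NRM).mean(),"face",D20.inv().apply(T-MARK)[[2,0,1]]*[-1,1,-1]*1000, o["width"])
E
python3 fz.py; python3 look.py v5; python3 - <<'E'
from ov import *
p,R=pose(); overlay("pics/v5_full.png","pics/o5.png",p+R.apply([0,0,.0027]),R,f=18)
E
```

```text
22.025 F [-0.6069  0.032  -0.3777] sem [0.1604 0.1596 0.165 ] F.n -0.1474686405710131 face [ 2.278   0.1492 -1.4477] 0.2619160825126133
tip-mark [ 0.0026 -0.0002 -0.0006] in face frame (x up,y,n): [ 0.0023  0.0001 -0.0015] axis err deg 0.12039268184773845 [-0.9231 -0.1052 -0.1469]
tip px [285.378  217.4179] mark px [284.369  217.3646]
crop 254 187
```

View pics/o5.png

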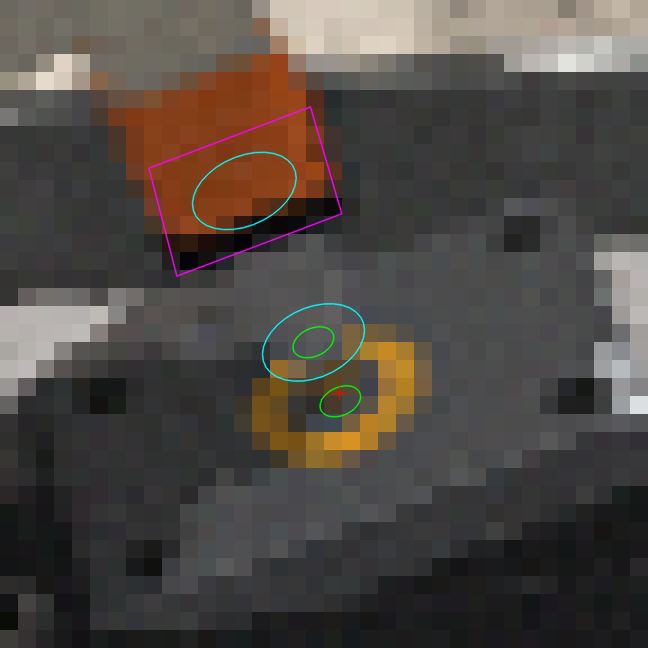

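```bash
python3 - <<'E'
import cv2,numpy as np
a=cv2.imread("pics/v1_full.png");b=cv2.imread("pics/v5_full.png");c=cv2.imread("pics/v4_full.png")
f=lambda im:cv2.convertScaleAbs(cv2.resize(im[209:225,275:293],None,fx=22,fy=22,interpolation=cv2.INTER_NEAREST),alpha=1.5)
g=lambda im:cv2.convertScaleAbs(cv2.resize(im[209:225,275:293],None,fx=22,fy=22,interpolation=cv2.INTER_CUBIC),alpha=1.5)
cv2.imwrite("pics/cmp5.png",np.vstack([np.hstack([f(a),f(b)])]))
# yellow-ness
for n,im in(("v1",a),("v5",b)):
    d=(im[...,2].astype(int)-im[...,0])[211:223,278:291]; print(n);print(d)
E
```

```text
v1
[[  3  20  49  72  32   0  -4  -1  -2  -2  -1  -3  -1]
 [  1  19  49  53  15  -2  -4  -4  -4  -2  -3   1   1]
 [  2  -2   9   2  -4  -8  -6 -10  -3  -5  -3  -1  -3]
 [ -1  -1  -6  -5  -8 -12  57  94  61  39  10  -6  -4]
 [ -2  -2  -5  -9  57 153 129 130 139 162 125  31  -5]
 [ -2  -6 -16 121 128  37  -6  -2  -5 124 157  50  -6]
 [ -2  -8  92 142  55  22 110  51 -20  92 141  52  -7]
 [ -3  23 136 102   5  22  85  29  17 136 105  14  -4]
 [ -3  32 141 124  24 -16 -13  54 150 133  38  -6  -1]
 [ -2  -4  76 154 148 130 160 175 135  40  -7  -5  -4]
 [  2  -6  -2  40  71  95  96  36  -2  -7  -4  -3  -1]
 [ -1  -2  -3  -2  -1   1  -1  -3  -4  -5  -1   0  -1]]
v5
[[  4   0  -2   0   3  -1   1  -3   0  -2  -3  -2  -1]
 [  4   0   1   1   0  -2   1  -2  -2  -1  -3  -3  -1]
 [  2   2  -1   2   0   4  -1  -9  -9  -6  -8  -2  -1]
 [ -4   2  -3  -2  -2  -2  -1  60  60  40   9  -7  -2]
 [  1  -1  -4  -8  -6  -5  -7  64 125 162 124  29  -7]
 [ -2  -3  -7 107  53  13  46  37   4 123 151  49  -6]
 [ -1  -7  60  97  34  34  63  29 -10  95 144  55  -5]
 [ -4  14  90  63   2   4  25  -2  18 139 104  12  -5]
 [ -3  16  91  80  13 -11 -19  53 149 133  34  -4  -3]
 [ -2  -3  43 100  98 120 162 179 136  38  -4  -4  -4]
 [ -4  -1  -2  22  68  99  96  33   6  -6  -5  -4   1]
 [  1  -2  -6  -4  -5  -2  -2  -5  -3  -2  -1   1   1]]
```

View pics/cmp5.png

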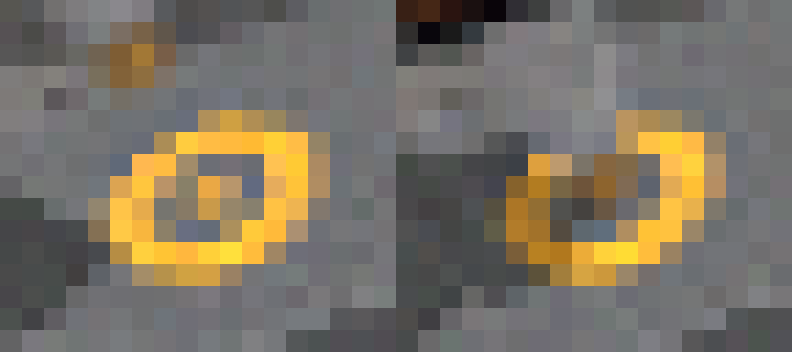

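>>> move_arm([
  {"x": 0,"y": -0.15,"z": 0.04,"rx": 0,"ry": 0,"rz": 0},
  {"x": 0,"y": -0.05,"z": 0,"rx": 0,"ry": 0,"rz": 0},
  {"x": 0,"y": 0.15,"z": 0,"rx": 0,"ry": 0,"rz": 0},
  {"x": 0,"y": 0.15,"z": 0,"rx": 0,"ry": 0,"rz": 0},
  {"x": 0,"y": 0.15,"z": 0,"rx": 0,"ry": 0,"rz": 0},
  {"x": 0,"y": 0.1,"z": 0,"rx": 0,"ry": 0,"rz": 0},
  {"x": 0,"y": 0,"z": 0,"rx": 0,"ry": 0,"rz": 0},
])

```text
clock: 22.95
position: [0.5689, -0.0815, 0.1316]
ee_rot: [-1.529, -1.356, 0.952]
force: [-1.1, 0.2, 1.1]
width: 0.264
```

```bash
python3 fz.py; python3 look.py v6
```

```text
23.45 F [-1.1744  0.2645  1.0097] sem [0.0968 0.0859 0.0881] F.n 1.3583306338540357 face [ 2.1685  0.1886 -5.0547] 0.2613213370130107
tip-mark [ 0.0038 -0.0003 -0.004 ] in face frame (x up,y,n): [ 0.0022  0.0002 -0.0051] axis err deg 0.09919353421032655 [-1.602   0.398   1.1648]
tip px [285.7868 218.3856] mark px [284.369  217.3646]
crop 254 187
```

View pics/v6.png

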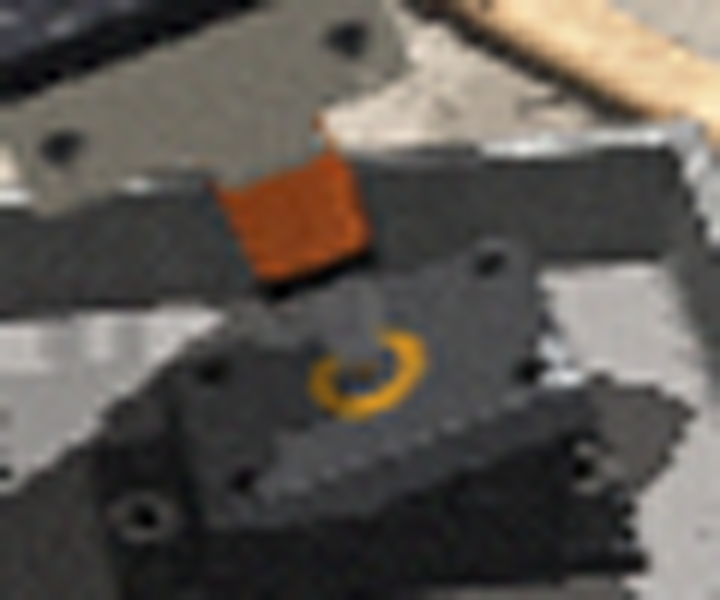

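```bash
python3 - <<'E'
import cv2,numpy as np
a=cv2.imread("pics/v1_full.png");b=cv2.imread("pics/v6_full.png")
f=lambda im:cv2.convertScaleAbs(cv2.resize(im[205:225,275:293],None,fx=22,fy=22,interpolation=cv2.INTER_NEAREST),alpha=1.7)
cv2.imwrite("pics/cmp6.png",np.hstack([f(a),f(b)]))
d=(b[...,2].astype(int)-b[...,0])[211:223,278:291]; print(d)
E
python3 - <<'E'
from ov import *
p,R=pose(); 
overlay("pics/v6_full.png","pics/o6.png",p+R.apply([0,-.0012,.0027]),R,f=18)
# image jacobian on face
c=[proj("side",MARK+D20.apply(v))[0]-proj("side",MARK)[0] for v in ([0,0,-.001],[.001,0,0],[0,-.001,0])]; print("px per mm up-slope,y,normal",c)
E
```

```text
[[ -3   0   2   2   2   0   1   1  -4  -1  -2  -2  -2]
 [  6   1   0   0   1  -3  -1   2  -1  -1  -2  -2   0]
 [  2   2  -2   3  -1  -3  -1   1  -9  -3  -1  -4  -1]
 [  2   1   0  -1  -2   1   0  31  45  41   9  -7   0]
 [ -2  -3  -3  -1  -2  -1  -7  26 109 164 127  27  -7]
 [ -1  -3  -4  23  12  -3  -3  -4  -3 129 157  51  -5]
 [ -2  -5  61  87  30  18  32  17  -5  94 142  53  -6]
 [ -4  12  90  67   4   6  23  -2  15 137 105  11  -4]
 [ -3  18  96  84  11 -14 -13  54 148 134  34  -6  -4]
 [ -1  -5  44 102  96 117 162 178 136  38  -3  -7  -3]
 [  1  -2  -4  23  67  96  96  35  -1  -3  -4   0   3]
 [ -1  -4  -3  -3  -3   1  -2  -7  -5  -4  -4  -3  -2]]
px per mm up-slope,y,normal [array([ 0.3689, -0.1389]), array([-0.0721, -0.2518]), array([-0.1244, -0.2714])]
```

View pics/cmp6.png

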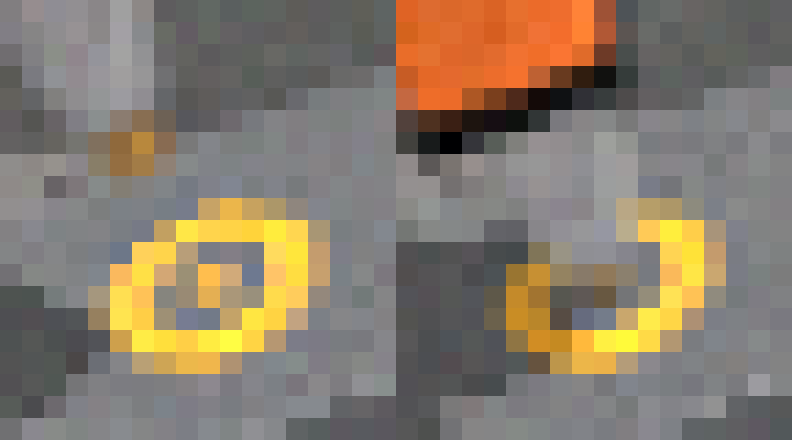

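View pics/o6.png

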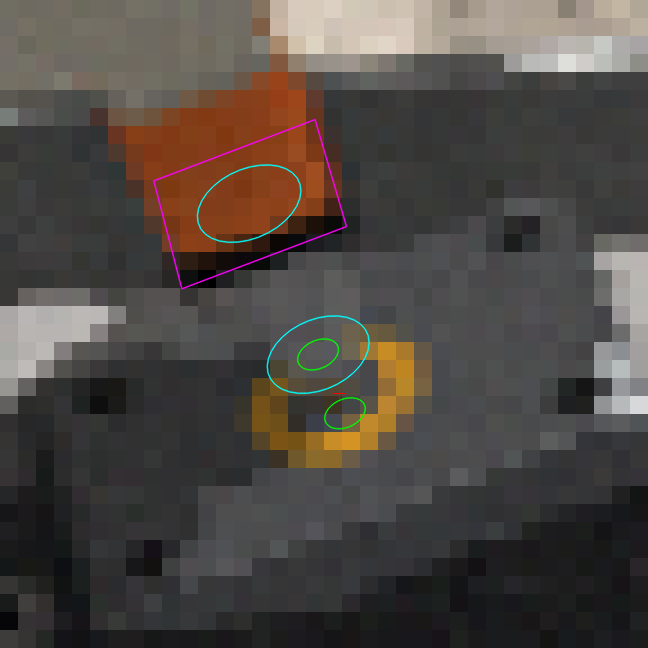

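```bash
python3 - <<'E'
import cv2,numpy as np
for n in("v1","v2","v3","v4","v5","v6"):
    b=cv2.imread(f"pics/{n}_full.png")
    d=(b[...,2].astype(int)-b[...,0])[213:221,280:289]; print(n);print(np.hstack([d,b[213:221,280:289,2]]))
E
```

```text
v1
[[  9   2  -4  -8  -6 -10  -3  -5  -3  77  77  76  69  75  76  72  76  70]
 [ -6  -5  -8 -12  57  94  61  39  10  73  74  70  70 117 138 117 101  84]
 [ -5  -9  57 153 129 130 139 162 125  72  70 114 195 174 171 173 198 172]
 [-16 121 128  37  -6  -2  -5 124 157  64 174 172 108  72  77  71 179 192]
 [ 92 142  55  22 110  51 -20  92 141 147 183 124  91 156 123  65 153 179]
 [136 102   5  22  85  29  17 136 105 184 153  79  90 134 100  90 181 159]
 [141 124  24 -16 -13  54 150 133  38 188 165  93  70  67 115 189 172 114]
 [ 76 154 148 130 160 175 135  40  -7 121 195 183 171 198 215 175 107  73]]
v2
[[  1  -1  -3  -3  -5 -10  -7  -5  -7  86  91  86  83  74  69  75  74  71]
 [ -2  -7  14  23  73  95  60  39  10  78  75  85  79 121 141 116 106  85]
 [ -6  24  45  90 100 129 139 163 127  75  84  85 123 142 167 175 199 171]
 [ -9  74  83  51  14  -6  -6 126 153  81 125 111  93  85  76  76 177 191]
 [ 55  92  36  31 112  48 -17  94 141  92 117  90  93 159 117  67 144 182]
 [ 92  63   2  27  82  28  14 135 102 121  92  51  90 134 100  85 181 156]
 [ 94  80   7 -11 -13  56 149 135  37 121 1
[... 1823 characters left out ...]
 64 117 185 175 103]
 [ 43 100  98 120 162 179 136  38  -4  81 123 118 157 201 214 176 103  74]]
v6
[[ -2   3  -1  -3  -1   1  -9  -3  -1  83  89  86  81  92  93  71  68  78]
 [  0  -1  -2   1   0  31  45  41   9  75  83  82  81  90 109 107 102  83]
 [ -3  -1  -2  -1  -7  26 109 164 127  57  80  86  89  88 109 160 200 170]
 [ -4  23  12  -3  -3  -4  -3 129 157  40  75  90  84  85  79  72 178 190]
 [ 61  87  30  18  32  17  -5  94 142  90 117  87  80  85  82  70 147 183]
 [ 90  67   4   6  23  -2  15 137 105 115  95  51  56  61  68  87 187 155]
 [ 96  84  11 -14 -13  54 148 134  34 118 109  51  60  68 118 192 175 102]
 [ 44 102  96 117 162 178 136  38  -3  84 123 116 152 201 212 177 105  72]]
```

>>> move_arm([
  {"x": 0,"y": 0.06,"z": 0,"rx": 0,"ry": 0,"rz": 0},
  {"x": 0,"y": 0,"z": 0,"rx": 0,"ry": 0,"rz": 0},
  {"x": 0,"y": 0,"z": 0,"rx": 0,"ry": 0,"rz": 0},
])

```text
clock: 23.88
position: [0.5691, -0.0816, 0.1311]
ee_rot: [-1.529, -1.356, 0.952]
force: [-1.1, -0.1, 1.5]
width: 0.262
```

```bash
python3 fz.py; python3 look.py v7; python3 - <<'E'
import cv2,numpy as np
b=cv2.imread("pics/v7_full.png")
d=(b[...,2].astype(int)-b[...,0])[213:221,280:289]; print(np.hstack([d,b[213:221,280:289,2]]))
E
```

```text
24.375 F [-1.5413  0.2158  1.3553] sem [0.143  0.1154 0.1127] F.n 1.805740035902911 face [ 2.1869  0.1831 -5.6938] 0.2611634921618448
tip-mark [ 0.004  -0.0003 -0.0046] in face frame (x up,y,n): [ 0.0022  0.0002 -0.0057] axis err deg 0.09630407960753536 [-1.5521  0.3423  0.9253]
tip px [285.8663 218.5496] mark px [284.369  217.3646]
crop 254 187
[[  0  -3   0   3  -2  -1  -8  -6  -3  79  81  88  86  89  90  75  73  77]
 [  0   3   1   2  -3  32  45  41   7  80  86  82  83  86 114 109 100  82]
 [ -3  -3   2  -2  -1  33 110 165 127  59  73  88  84  94 113 165 200 168]
 [ -5  19  10   0  -5  -6  -4 126 153  49  78  90  82  86  84  75 176 190]
 [ 60  94  30   9  26  22  -7  91 145  90 117  90  80  86  87  69 152 181]
 [ 92  68   4   4  20  -5  14 139 105 119  95  50  49  59  66  87 182 157]
 [ 95  82  12 -14 -15  55 150 132  36 120 107  55  57  62 119 187 173 102]
 [ 42  99  96 118 163 176 136  38  -5  80 123 124 152 201 212 173 105  68]]
```

View pics/v7_full.png

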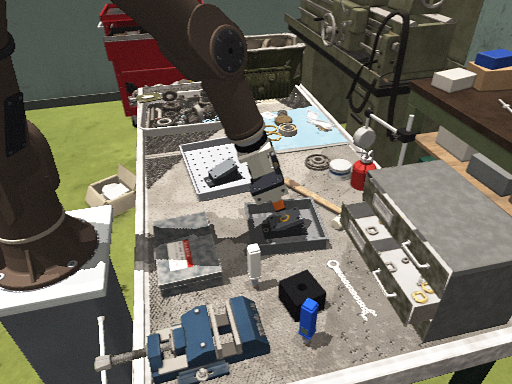

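```bash
python3 - <<'E'
from cell import arm
print(arm.sign_off())
E
```

```text
the job is handed in; nothing more can be done
None
```

I moved the ring-marked casting from the catch tray into the grey tote. I then lifted the orange probe from its stand and signed off at about 24.5 s, still holding its tip on the yellow spot. The plain casting and the blue and white look-alikes were not touched.

**Last checks:**
- **Squareness:** the gripper axis was 0.1° off the nominal 20° face normal. The probe showed no visible tilt in the gripper, to within about 1°.
- **Tip on the spot:** in the side picture the tip covers the spot, to within about half a pixel (roughly 1 mm). The top camera could not confirm this because the tool hid the tip.
- **Spring travel:** the two estimates differ somewhat. The position since first contact gives about 4.3–5.1 mm, and the force (about 3.2 N after removing the probe's weight) gives about 5.9 mm. I took it as close to half travel.
- **Casting:** it sits flat in the tote, and its ring mark did not move in the pictures when the probe pressed on it. While setting it down I pressed it onto the tote floor with about 28 N briefly before releasing. That is under the 40 N limit, but firmer than I intended for a gentle placing.
- **Camera agreement:** the probe appeared about 2–3 mm off its predicted position in the side camera. I corrected for this using the picture.

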